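# Stow the brass bush in the red-lidded canister

## Task

Put the brass bush from the parts tray into the canister with the red lid: unscrew that lid, swing it clear on its captive arm, put the bush inside, then swing the lid back and screw it fully home. Leave the blue-lidded canister shut and do not knock over or push away anything else on the bench.

Things in the scene. Friction and masses are not known exactly. Their poses are not given: they have to be found in the camera images.
- red_mouth (a point): centre of the rim of the red-lidded aluminium canister, about 119 mm above the bench, in the rim's plane. z points outwards along the canister's axis, which leans 30 degrees from vertical; x up the slope of the rim, to the pivot post; y square to both. At yaw 0 it leans to the robot; yaw varies up to 20 degrees either way. Outside diameter 86 mm, inside 79
- red_floor (a point): centre of the red-lidded canister's inner floor, 80 mm below the rim along the axis; axes as red_mouth. The canister is fixed in a black steel stand on the bench
- red_post (a point): top of the red lid's pivot post, a steel rod 10 mm in diameter, parallel to the canister's axis: at x = 66, y = 0, z = 22 mm in the frame of red_mouth; same axes
- red_grip (a point): point on the red lid's grip bar, on the lid's axis, 30 mm above the rim plane when home, 4 mm below the bar's top. z outwards along the lid's axis, x along the bar. Lid: red disc 94 mm in diameter, its top face 8 mm above the rim plane when home; the bar standing across its middle is 60 mm long, 16 thick, 26 high
- red_lid (a joint): angle the red lid is unscrewed relative to its arm: 0 home (starts 0 to 0.2), grows counter-clockwise seen from outside, to 3.6 rad. The lid and its ring rise along the axis 5.5 mm per rad of it, everywhere. Needs 0.15 N m, stays where left. Below about 1.0 rad the skirt grips the neck and the arm cannot swing; beyond 1.15 it is free
- red_arm (a joint): swing of the red lid's captive arm about the post (lid axis 66 mm away): 0 over the mouth, grows clockwise seen from outside (lid goes to +y of red_mouth) to 2.2 rad. About 2 N, stays where left; mouth all clear from 1.6. The lid turns in the arm's ring: held at a fixed orientation, red_lid grows by as much as the arm swings out and falls as much on the way back
- bush: brass bush, an upright cylinder 30 mm in diameter and 60 mm high with a dark bore mark on top, 0.13 to 0.25 kg; origin at the centre of its underside, z up its axis. It stands in the parts tray
- bush_center (a point): centre of the brass bush
- parts_tray: grey shallow tray fixed on the bench, 110 x 180 mm, walls 14 mm high and 4 mm thick, floor 4 mm; origin under its centre, y along its long side. Bush, plug and spacer stand in one row along its y at about -48, 0 and +48 mm, in any order
- plug: black rubber plug, upright, 32 mm in diameter, 44 mm high; origin at its underside. Bystander
- spacer: aluminium spacer, upright, 29 mm in diameter, 50 mm high; origin at its underside. Bystander
- blue_grip (a point): as red_grip, on the lid of the other canister, the same in all but its blue lid. To be left shut
- blue_lid (a joint): as red_lid, for the blue lid; starts at 0
- blue_arm (a joint): as red_arm, for the blue lid; starts at 0
- spray: upright spray can with an orange label, 54 mm in diameter, 150 mm high; origin at its underside. Bystander
- stub: steel tube 32 mm in diameter standing upright on a round foot 70 mm in diameter, 172 mm high; origin under the foot. Bystander
- oil: oil bottle, yellow label, 48 mm in diameter, 120 mm high; origin at its underside. Bystander
- wrench: wrench lying on the bench to the left. Bystander
- driver: screwdriver lying on the bench to the right. Bystander
- clampblock: aluminium clamp block 60 x 40 x 42 mm lying at the back right. Bystander
Mind the look-alikes: they are no part of the job. Several things have the shape of the bush; the one meant has the colours described above.

How it is judged:
By the outcome, as a careful person would: the job done as asked, in the order asked, and still so for the second after the job is handed in, with the robot touching nothing.
It also fails if it takes over 64 s, if anything falls off the work surface, if the arm or the gripper's body presses on something with over 40 N, if the wrist force passes 120 N, or if a joint passes its speed limit or range.

## Robot

A 7-joint arm with a two-finger parallel gripper is mounted at the origin on the work surface. World frame = base frame: x ahead of the robot, y to its left, z up, the work surface at z = 0. Lengths are in m, angles in rad, forces in N, time in s.
With the tool pointing down it reaches from about 0.35 to 0.9 m from the base axis. Payload 8.1 kg.
Tool frame: the origin (TCP) lies midway between the tips of the shut fingers; the grasp point (between the pads) lies 19 mm behind it; x points along the fingers, z is the direction in which the jaws open and shut, and the axes are right-handed (so a half turn about x gives the same grasp; the last joint's range is limited). The gripper opens to 92 mm and grips with 3 to 60 N. Pads are 19 mm wide; open, the fingers measure 130 mm over their backs; the gripper's body (75 mm by 190 mm) begins 47 mm behind the grasp point.
Start: joints at [-1.314, 0.434, 0.025, 1.573, -0.012, 1.134, -0.075], TCP at [0.22, 0.585, 0.227] pointing down, gripper open.
Joint ranges: [-2.62, 2.62], [-0.44, 2.09], [-1.27, 1.32], [0.08, 2.57], [-1.32, 4.46], [0.12, 2], [-2.74, 2.74]. Speed limits (rad/s): [2.22, 2.22, 3.01, 3.01, 3.14, 3.14, 3.14].

## Interface

Orientations are given as a rotation vector (axis times angle).
In Python, from cell import arm, optics, finder gives the robot as it stands.
- The arm moves only by the tool send_rows, never from a script. Its argument "rows" is a list that holds one entry, the list of rows, each a list of 7 numbers: the shift along the tool's x, y, z in mm, then the turn, a rotation vector about the tool's x, y, z in degrees, then the opening in per cent of the stroke, from 0 (shut) to 100 (fully open). A call has exactly 8 rows; each row is the pose to reach, as a shift and turn from the pose commanded when the call began, along the tool's axes at that moment; what a row does not reach only later rows make up. A row lasts 1/10 s, in which the tool goes at most 50 mm and 8.59 degrees, less where a joint would pass 70% of its speed; a pose out of reach is approached as far as the arm can. A call with a gripper value outside its range is refused whole. The fingers move at their own pace and stop on an object; "grip_force" is the grip in N (left out, the last holds). Time passes only in rows, so rows that repeat a pose let the fingers close, or fill a call up. It gives the time, the measured TCP pose, the force and the opening at its end, in the units of the state.
- arm.observe(): the state, without advancing time (a new reading comes with each control period).
- optics.get_image(name): name is "side" or "top"; returns (picture, depth): 420x560x3 uint8, red, green, blue; 420x560 float32, m along the optical axis (not along the pixel's ray), 0 where there is no reading.
- optics.get_calibration(name): a dict with "camera_matrix" (3x3 intrinsics, pixels), "position" and "orientation" of the camera in the world. Camera axes: x right, y up, looking along -z (the intrinsics and any distortion apply to the point x, -y, -z); pixel columns grow to the right and rows downward; lengths in m; the calibration is good to about 2 mm. A picture is of the moment at which its call begins. get_calibration takes no time and is no camera call.
- arm.sign_off(): hands the job in, once; it reports no verdict.
Trained networks look in the newest picture that a camera, given by its name, has taken for a name from the list of things; names that differ only in an ending like _2 or _b are one class to them, and where a whole thing is asked for, a point or a joint stands for the part that bears it (a point fixed in the world has none). Each returns a list of dicts, best first, with "confidence" (0 to 1); they miss things now and then, are a little off and sometimes report something else, mostly with a low value. They report only what shows in the picture. A call takes as long as a camera call. They do not tell look-alikes from the thing itself.
- finder.search_frame(camera, thing): "bbox" ([left, top, width, height] in pixels, round what is visible of it).
- finder.regions_of(camera, thing): "region" (420x560 bool, what is visible of it) and "bbox" ([left, top, width, height] in pixels, round what is visible of it).
- finder.place_of(camera, thing): "xy" ([column, row] in pixels: a listed point, or the origin of a listed thing).
The state is a dict: "clock": time; "joints": joint angles; "dq": joint speeds; "joint_efforts": joint torques, N m; "position": TCP position; "ee_rot": TCP orientation; "force": force on the tool from outside, world axes, zero at the start; "ft_torque": the same for the moment, N m; "width": opening from 0.0 (shut) to 1.0 (fully open).
Only numpy, scipy, OpenCV 4.12 (cv2) and the standard library are available. Lean on these libraries where they do the work, as an engineer would, in place of code of your own. Each camera call takes 0.05 s, during which the arm holds its last target.

## Working session

There is one attempt and no reset: what is moved stays moved. The work goes in short steps, Python scripts to look and compute and a tool call to move; the robot and the scene stay as the last step left them, time stands still between calls to the robot, and variables do not carry over. Pictures are saved under pics/ and viewed, and the job is handed in when it is done.

Besides the shell and the picture viewer there is one more tool, called after "Emit:" as name([rows], argument=value, ...), one row to a line, values as JSON. send_rows: Moves the arm, as the interface text tells. Its arguments: {"type":"object","properties":{"rows":{"type":"array"},"grip_force":{"type":"number"}},"required":["rows"]}

```bash
ls; mkdir -p pics
python3 - <<'E'
from cell import arm, optics, finder
import cv2,numpy as np
print(arm.observe())
for n in ("side","top"):
    im,d=optics.get_image(n); cv2.imwrite(f"pics/{n}0.png",im[:,:,::-1]); np.save(f"d_{n}0.npy",d); np.save(f"i_{n}0.npy",im)
    print(n,optics.get_calibration(n))
    for t in ("red_mouth","red_post","red_grip","bush","bush_center","blue_grip"):
        print(n,t,[(x["xy"],round(x["confidence"],2)) for x in finder.place_of(n,t)][:3])
print(arm.observe()["clock"])
E
```

```text
pics
{'clock': 0.0, 'joints': array([-1.31359437,  0.43520146,  0.02494989,  1.574091  , -0.01159116,
        1.13405677, -0.07509826]), 'dq': array([-7.79765211e-04, -1.17991051e-04,  6.42549601e-05,  1.15694971e-03,
        1.71147931e-03, -1.16371927e-03, -5.23813076e-06]), 'joint_efforts': array([ 1.05096733e-03, -6.67829990e+01,  9.85040590e-01, -3.14458752e+01,
       -6.07070443e-02,  4.26604156e-02,  1.38441551e-04]), 'position': array([0.21991384, 0.58446531, 0.22596047]), 'ee_rot': array([-0.94119057,  1.35949013,  0.93948606]), 'force': array([ 0.38055064, -0.91136829,  1.00715184]), 'ft_torque': array([ 0.05143371, -0.01743811,  0.0328783 ]), 'width': 0.9982791472543832}
side {'camera_matrix': array([[429.62084219,   0.        , 272.34980999],
       [  0.        , 429.62084219, 201.93334905],
       [  0.        ,   0.        ,   1.        ]]), 'position': array([ 0.18363577, -0.73045736,  0.96165278]), 'orientation': array([ 0.75447837, -0.18415844, -0.48437072])}
side red_mouth [([244.2, 161.5], 0.76)]
side red_post [([253.6, 140.0], 0.66), ([229.7, 228.4], 0.6)]
side 
[... 271 characters left out ...]
[250.5, 146.6], 0.57), ([196.5, 164.7], 0.29)]
top {'camera_matrix': array([[421.97523794,   0.        , 275.03172848],
       [  0.        , 421.97523794, 207.21832723],
       [  0.        ,   0.        ,   1.        ]]), 'position': array([ 0.50000372, -0.00962371,  1.13606968]), 'orientation': array([ 0.04314529, -0.06905183, -1.56512806])}
top red_mouth []
top red_post [([180.3, 183.9], 0.77)]
top red_grip [([189.1, 210.1], 0.78)]
top bush [([208.1, 270.8], 0.61), ([255.8, 293.4], 0.56), ([245.9, 253.5], 0.49)]
top bush_center [([255.8, 296.8], 0.6), ([244.2, 255.7], 0.59), ([203.7, 271.7], 0.49)]
top blue_grip [([348.8, 201.9], 0.83), ([179.8, 185.6], 0.56), ([244.3, 251.8], 0.54)]
0.7
```

View pics/side0.png

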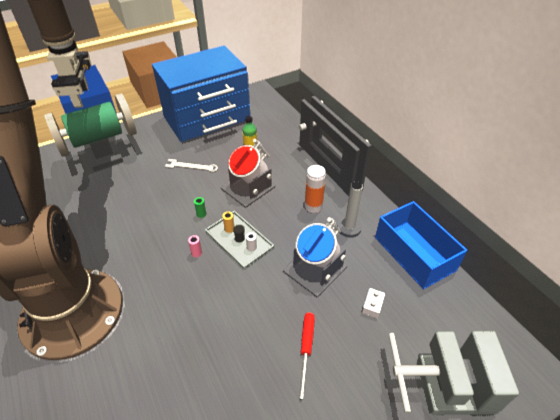

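View pics/top0.png

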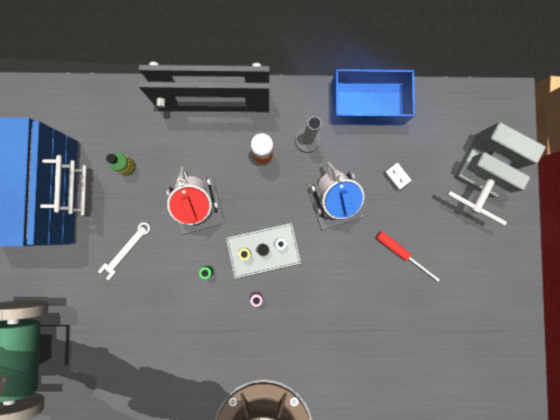

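The side view shows the red lid at (244,161), the blue lid at (316,243) and the brass bush in the tray at (228,220). In the top view they are at (190,205), (343,197) and (244,254). The green and pink cylinders are look-alikes.

```bash
cat > h.py <<'E'
import numpy as np, cv2
from scipy.spatial.transform import Rotation as R
from cell import arm, optics, finder
def cloud(n,d):
    c=optics.get_calibration(n);K=c["camera_matrix"]
    v,u=np.mgrid[:d.shape[0],:d.shape[1]]
    p=np.stack([(u-K[0,2])/K[0,0]*d,-(v-K[1,2])/K[1,1]*d,-d],-1)
    return p@R.from_rotvec(c["orientation"]).as_matrix().T+c["position"]
def proj(n,P):
    c=optics.get_calibration(n);K=c["camera_matrix"]
    q=(np.atleast_2d(P)-c["position"])@R.from_rotvec(c["orientation"]).as_matrix()
    return np.stack([K[0,2]+K[0,0]*q[:,0]/-q[:,2],K[1,2]+K[1,1]*q[:,1]/q[:,2]],-1)
def tcp():
    s=arm.observe();return s["position"],R.from_rotvec(s["ee_rot"]).as_matrix(),s
E
cat > m.py <<'E'
from h import *
for n in ("side","top"):
    im=np.load(f"i_{n}0.npy");d=np.load(f"d_{n}0.npy");P=cloud(n,d)
    b=(slice(140,195),slice(220,275)) if n=="side" else (slice(165,240),slice(155,225))
    hsv=cv2.cvtColor(im,cv2.COLOR_RGB2HSV)
    red=((hsv[...,0]<8)|(hsv[...,0]>172))&(hsv[...,1]>150)&(hsv[...,2]>70)&(d>0)
    m=np.zeros_like(red);m[b]=red[b]
    p=P[m]
    print(n,len(p),p.min(0),p.max(0))
    # plane ransac
    rng=np.random.default_rng(0);best=None
    for _ in range(400):
        a,bb,c=p[rng.choice(len(p),3,False)];nn=np.cross(bb-a,c-a);l=np.linalg.norm(nn)
        if l<1e-6: continue
        nn/=l
        if nn[2]<0: nn=-nn
        if nn[2]<.6: continue
        k=np.abs((p-a)@nn)<.003
        if best is None or k.sum()>best.sum(): best=k
    q=p[best];c0=q.mean(0);nn=np.linalg.svd(q-c0)[2][2];nn*=np.sign(nn[2])
    print("normal",nn,"lean",np.degrees(np.arccos(nn[2])),"yaw",np.degrees(np.arctan2(-nn[1],-nn[0])),"cnt",best.sum(),"centre",c0)
    # min enclosing circle in plane
    ex=np.cross([0,1,0],nn);ex/=np.linalg.norm(ex);ey=np.cross(nn,ex)
    uv=np.stack([(q-c0)@ex,(q-c0)@ey],-1).astype(np.float32)
    (cx,cy),r=cv2.minEnclosingCircle(uv);C=c0+cx*ex+cy*ey
    print("circ",C,r, "mouth est",C-.008*nn)
    bar=p[((p-c0)@nn>.008)];print("bar",len(bar),bar.mean(0) if len(bar) else 0)
    if len(bar)>5:
        w=(bar-C); print("heights",np.percentile(w@nn,[50,90,98])); t=w@np.stack([ex,ey],1)
        t0=t-t.mean(0);v=np.linalg.svd(t0)[2][0];print("bardir in ex,ey",v, v[0]*ex+v[1]*ey)
    # bush
    b=(slice(205,240),slice(215,240)) if n=="side" else (slice(245,264),slice(234,254))
    yel=(hsv[...,0]>15)&(hsv[...,0]<32)&(hsv[...,1]>110)&(d>0)
    m=np.zeros_like(yel);m[b]=yel[b];p=P[m];print("bush",len(p),p.min(0),p.max(0),p[p[:,2]>.055].mean(0))
    top=p[p[:,2]>np.percentile(p[:,2],95)-.006];print("top mid",(top.min(0)+top.max(0))/2)
E
python3 m.py
python3 - <<'E'
import numpy as np,cv2
for n,b in (("side",(130,270,180,290)),("top",(160,270,150,310))):
    im=np.load(f"i_{n}0.npy")[b[0]:b[1],b[2]:b[3],::-1]
    cv2.imwrite(f"pics/{n}0z.png",cv2.resize(im,None,fx=4.8,fy=4.2,interpolation=cv2.INTER_CUBIC)[:600,:800])
E
```

```text
side 603 [0.53550858 0.13186068 0.09789445] [0.6155867  0.22408931 0.16516748]
normal [-0.48932562 -0.1398125   0.86082106] lean 30.591102620692624 yaw 15.94595689377295 cnt 344 centre [0.57506387 0.17057671 0.12543698]
circ [0.57469322 0.17843895 0.12650326] 0.04767879098653793 mouth est [0.57860782 0.17955745 0.11961669]
bar 157 [0.56587378 0.17306941 0.1456086 ]
heights [0.02348425 0.02722855 0.02831901]
bardir in ex,ey [-0.96433982 -0.26466718] [-0.82007188 -0.26206762 -0.50872652]
bush 179 [ 0.4443939   0.00812316 -0.00062645] [0.47557178 0.1225553  0.0691355 ] [0.45853533 0.0467216  0.06449015]
top mid [0.45826155 0.04930067 0.06544464]
top 1052 [0.53552672 0.13476258 0.10262823] [0.61563854 0.22409485 0.16536719]
normal [-0.47860701 -0.13602894  0.86742807] lean 29.83887377259019 yaw 15.8661279595567 cnt 762 centre [0.57750855 0.17923947 0.12875739]
circ [0.5749179  0.17911022 0.12730772] 0.04628157615661621 mouth est [0.57874675 0.18019845 0.12036829]
bar 202 [0.56497445 0.17494528 0.14884136]
heights [0.02523563 0.0276981  0.02906164]
bardir in ex,ey [-0.96559294 -0.26005822] [-0.82835112 -0.25764094 -0.49744906]Traceback (most recent call last):
  File "m.py", line 34, in <module>
    m=np.zeros_like(yel);m[b]=yel[b];p=P[m];print("bush",len(p),p.min(0),p.max(0),p[p[:,2]>.055].mean(0))
                                                                ~~~~~^^^
    return umr_minimum(a, axis, None, out, keepdims, initial, where)
ValueError: zero-size array to reduction operation minimum which has no identity
```

View pics/side0z.png

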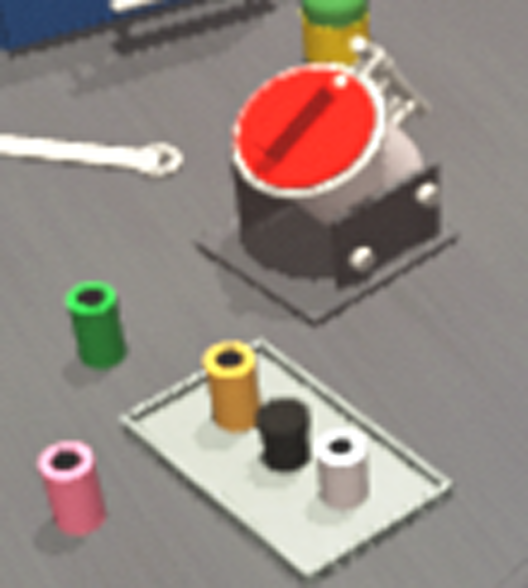

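View pics/top0z.png

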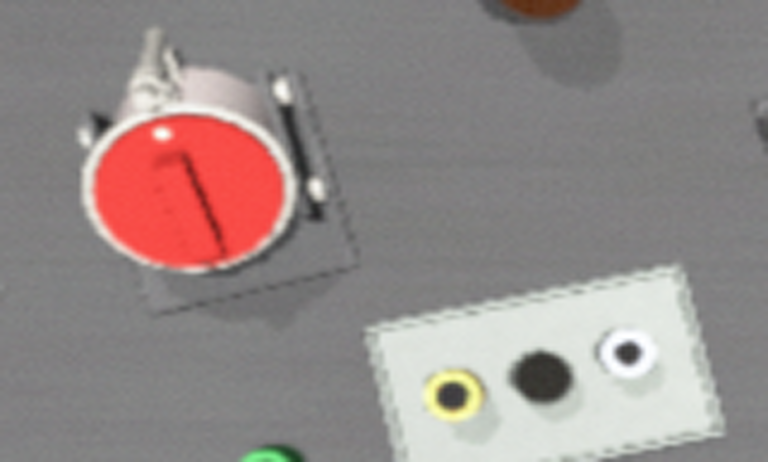

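```bash
sed -i 's/slice(245,264),slice(234,254)/slice(244,265),slice(233,256)/; s/(hsv\[...,1\]>110)/(hsv[...,1]>70)/' m.py; python3 m.py | grep -A9 bush | tail -3
cat >> h.py <<'E'
yaw=np.radians(16.);cy,sy=np.cos(yaw),np.sin(yaw)
N=np.array([-.5*cy,-.5*sy,np.sqrt(.75)]);X=np.array([np.sqrt(.75)*cy,np.sqrt(.75)*sy,.5]);Y=np.cross(N,X)
M=np.array([.5787,.1798,.1197]);B=np.stack([X,Y,N],1)
def ori(a): # tool x=-N, tool z = -Y turned by a (rad) CCW about N
    z=-Y*np.cos(a)+X*np.sin(a); x=-N; return np.stack([x,np.cross(z,x),z],1)
def mp(x,y,z): return M+B@np.array([x,y,z])/1000
def plan(p0,R0,way,vmax=45,wmax=7.5,dec=(0,0)):
    """way: list of (p,R,open, nmin rows). prints calls"""
    rows=[];p,Rc=p0,R0
    for (q,Q,o,nm) in way:
        rv=R.from_matrix(Rc.T@Q).as_rotvec();dist=np.linalg.norm(q-p)*1000
        n=max(nm,int(np.ceil(dist/vmax)),int(np.ceil(np.degrees(np.linalg.norm(rv))/wmax)))
        for i in range(1,n+1): rows.append((p+(q-p)*i/n,Rc@R.from_rotvec(rv*i/n).as_matrix(),o))
        p,Rc=q,Q
    while len(rows)%8: rows.append(rows[-1])
    p,Rc=p0,R0
    for k in range(0,len(rows),8):
        out=[]
        for q,Q,o in rows[k:k+8]:
            s=np.round(Rc.T@(q-p)*1000,dec[0]);t=np.round(np.degrees(R.from_matrix(Rc.T@Q).as_rotvec()),dec[1])
            out.append([float(v) if v%1 else int(v) for v in [*s,*t]]+[o])
        print(out)
        p=p+Rc@s/1000;Rc=Rc@R.from_rotvec(np.radians(t)).as_matrix()
    np.savez("cmd.npz",p=p,R=Rc)
def cmd(): z=np.load("cmd.npz");return z["p"],z["R"]
def where(extra=True):
    p,r,s=tcp();print("t",s["clock"],"mouth-frame TCP mm",(B.T@(p-M)*1000).round(1),"ang",np.degrees(np.arctan2(r[:,2]@X,-r[:,2]@Y)).round(1),"tilt err",np.degrees(np.arccos(np.clip(-r[:,0]@N,-1,1))).round(2),"F",s["force"].round(1),"w",round(s["width"],3),"j",s["joints"].round(2))
E
python3 - <<'E'
from h import *
p,r,s=tcp()
Rm=None
tgt=ori(np.radians(1)); pt=mp(0,0,90)
# intermediate: force CW rotation via intermediate orientation
def down(az): 
    z=np.array([np.cos(az),np.sin(az),0]);x=np.array([0,0,-1.]);return np.stack([x,np.cross(z,x),z],1)
mid=np.array([.45,.38,.30])
plan(p,r,[(mid,down(np.radians(0)),55,0),(pt,tgt,55,0)],wmax=8.2)
E
```

```text
bardir in ex,ey [-0.96559294 -0.26005822] [-0.82835112 -0.25764094 -0.49744906]
bush 76 [0.44567214 0.03529815 0.00357516] [0.47265071 0.06720686 0.06973389] [0.45842141 0.0501515  0.06526528]
top mid [0.45815793 0.04934978 0.06620163]
[[-8, -32, -12, 8, 0, 0, 55], [-16, -64, -25, 15, 0, 0, 55], [-24, -96, -37, 23, 0, 0, 55], [-33, -128, -49, 31, 0, 0, 55], [-41, -160, -62, 39, 0, 0, 55], [-49, -192, -74, 46, 0, 0, 55], [-57, -224, -86, 54, 0, 0, 55], [-65, -255, -99, 62, 0, 0, 55]]
[[-8, -26, 23, 7, 0, 0, 55], [2, -48, 29, 15, -2, 2, 55], [12, -70, 34, 22, -4, 5, 55], [22, -92, 40, 29, -6, 7, 55], [33, -114, 46, 36, -9, 10, 55], [43, -137, 52, 43, -11, 12, 55], [53, -159, 57, 50, -13, 15, 55], [63, -181, 63, 57, -15, 17, 55]]
[[9, -11, 21, 7, -2, 3, 55], [18, -21, 42, 14, -4, 5, 55], [27, -32, 63, 22, -6, 8, 55], [27, -32, 63, 22, -6, 8, 55], [27, -32, 63, 22, -6, 8, 55], [27, -32, 63, 22, -6, 8, 55], [27, -32, 63, 22, -6, 8, 55], [27, -32, 63, 22, -6, 8, 55]]
```

Emit:
send_rows([
  [[-8, -32, -12, 8, 0, 0, 55], [-16, -64, -25, 15, 0, 0, 55], [-24, -96, -37, 23, 0, 0, 55], [-33, -128, -49, 31, 0, 0, 55], [-41, -160, -62, 39, 0, 0, 55], [-49, -192, -74, 46, 0, 0, 55], [-57, -224, -86, 54, 0, 0, 55], [-65, -255, -99, 62, 0, 0, 55]],
], grip_force=30)

```text
clock: 1.5
position: [0.4248, 0.4015, 0.2923]
ee_rot: [-0.096, 1.568, 0.097]
force: [-0.2, 0.0, 0.6]
width: 0.549
```

Emit:
send_rows([
  [[-8, -26, 23, 7, 0, 0, 55], [2, -48, 29, 15, -2, 2, 55], [12, -70, 34, 22, -4, 5, 55], [22, -92, 40, 29, -6, 7, 55], [33, -114, 46, 36, -9, 10, 55], [43, -137, 52, 43, -11, 12, 55], [53, -159, 57, 50, -13, 15, 55], [63, -181, 63, 57, -15, 17, 55]],
])

```text
clock: 2.3
position: [0.5097, 0.2295, 0.2287]
ee_rot: [0.896, 1.211, -0.424]
force: [0.6, -0.4, 0.8]
width: 0.548
```

Emit:
send_rows([
  [[9, -11, 21, 7, -2, 3, 55], [18, -21, 42, 14, -4, 5, 55], [27, -32, 63, 22, -6, 8, 55], [27, -32, 63, 22, -6, 8, 55], [27, -32, 63, 22, -6, 8, 55], [27, -32, 63, 22, -6, 8, 55], [27, -32, 63, 22, -6, 8, 55], [27, -32, 63, 22, -6, 8, 55]],
])

```text
clock: 3.1
position: [0.5356, 0.1681, 0.1977]
ee_rot: [1.256, 0.982, -0.59]
force: [-0.1, -0.3, 0.1]
width: 0.545
```

```bash
python3 -c "
from h import *
where()
p,r,s=tcp();c=cmd();print(((p-c[0])*1000).round(1))
plan(p,r,[(mp(0,0,13),ori(np.radians(1)),55,5)],vmax=25)"
```

```text
t 3.1 mouth-frame TCP mm [ 0.4  0.6 89.9] ang 0.6 tilt err 0.42 F [-0.1 -0.3  0.1] w 0.545 j [-1.08  0.13  0.7   2.28 -0.08  0.23 -1.62]
[0.4 0.7 0.6]
[[15, 0, 0, 0, 0, 0, 55], [31, 0, 0, 0, 0, 0, 55], [46, -1, 0, 0, 0, 0, 55], [62, -1, 0, 0, 0, 0, 55], [77, -1, 0, 0, 0, 0, 55], [77, -1, 0, 0, 0, 0, 55], [77, -1, 0, 0, 0, 0, 55], [77, -1, 0, 0, 0, 0, 55]]
```

Emit:
send_rows([
  [[15, 0, 0, 0, 0, 0, 55], [31, 0, 0, 0, 0, 0, 55], [46, -1, 0, 0, 0, 0, 55], [62, -1, 0, 0, 0, 0, 55], [77, -1, 0, 0, 0, 0, 55], [77, -1, 0, 0, 0, 0, 55], [77, -1, 0, 0, 0, 0, 55], [77, -1, 0, 0, 0, 0, 55]],
])

```text
clock: 3.9
position: [0.5721, 0.1781, 0.1298]
ee_rot: [1.256, 0.982, -0.592]
force: [0.6, -0.7, -0.4]
width: 0.551
```

```bash
python3 -c "
from h import *
where()
for n in ('side','top'):
    im,d=optics.get_image(n);b=(110,230,170,330) if n=='side' else (140,260,120,280)
    cv2.imwrite(f'pics/{n}1.png',cv2.resize(im[b[0]:b[1],b[2]:b[3],::-1],None,fx=4,fy=4,interpolation=cv2.INTER_CUBIC))
"
```

```text
t 3.9 mouth-frame TCP mm [-0.8  0.2 12.1] ang 0.5 tilt err 0.38 F [ 0.6 -0.7 -0.4] w 0.551 j [-0.89  0.34  0.56  2.27 -1.14  0.12 -0.58]
```

View pics/side1.png

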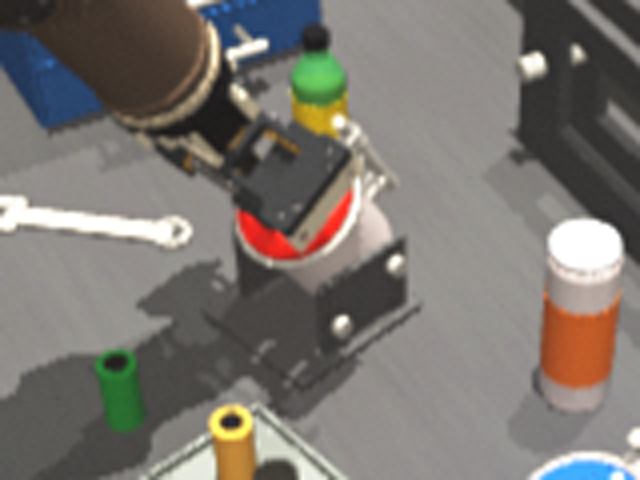

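The jaws straddle the bar cleanly, so I close on it.

Emit:
send_rows([
  [[0, 0, 0, 0, 0, 0, 0], [0, 0, 0, 0, 0, 0, 0], [0, 0, 0, 0, 0, 0, 0], [0, 0, 0, 0, 0, 0, 0], [0, 0, 0, 0, 0, 0, 0], [0, 0, 0, 0, 0, 0, 0], [0, 0, 0, 0, 0, 0, 0], [0, 0, 0, 0, 0, 0, 0]],
], grip_force=30)

```text
clock: 4.8
position: [0.5717, 0.1781, 0.1302]
ee_rot: [1.256, 0.983, -0.591]
force: [-1.0, 3.0, 1.5]
width: 0.172
```

```bash
python3 -c "
from h import *
where()
p,r,s=tcp()
a0=np.arctan2(r[:,2]@X,-r[:,2]@Y);c=B.T@(p-M)*1000
print('cmd',(B.T@(cmd()[0]-M)*1000).round(1))
A=1.3
plan(p,r,[(mp(0,0,13+5.5*a),ori(a0+a),0,1) for a in np.linspace(0,A,14)[1:]],dec=(1,0))"
```

```text
t 4.8 mouth-frame TCP mm [-1.   0.3 12.7] ang 0.6 tilt err 0.37 F [-1.   3.   1.5] w 0.172 j [-0.89  0.33  0.56  2.27 -1.14  0.12 -0.58]
cmd [-0.1  0.4 12.9]
[[-0.8, 1, 0.3, -6, 0, 0, 0], [-1.4, 1, 0.3, -11, 0, 0, 0], [-1.9, 1, 0.3, -17, 0, 0, 0], [-2.5, 1, 0.3, -23, 0, 0, 0], [-3, 1, 0.3, -29, 0, 0, 0], [-3.6, 1, 0.3, -34, 0, 0, 0], [-4.1, 1, 0.3, -40, 0, 0, 0], [-4.7, 1, 0.3, -46, 0, 0, 0]]
[[-0.5, 0, 0, -6, 0, 0, 0], [-1.1, 0, 0, -11, 0, 0, 0], [-1.6, 0, 0, -17, 0, 0, 0], [-2.2, 0, 0, -23, 0, 0, 0], [-2.7, 0, 0, -28, 0, 0, 0], [-2.7, 0, 0, -28, 0, 0, 0], [-2.7, 0, 0, -28, 0, 0, 0], [-2.7, 0, 0, -28, 0, 0, 0]]
```

Emit:
send_rows([
  [[-0.5, 0.5, 0, -6, 0, 0, 0], [-1, 0.5, 0, -11, 0, 0, 0], [-1.6, 0.5, 0, -17, 0, 0, 0], [-2.2, 0.5, 0, -23, 0, 0, 0], [-2.8, 0.5, 0, -29, 0, 0, 0], [-3.3, 0.5, 0, -34, 0, 0, 0], [-3.9, 0.5, 0, -40, 0, 0, 0], [-4.4, 0.5, 0, -46, 0, 0, 0]],
])

```text
clock: 5.6
position: [0.5697, 0.1774, 0.1341]
ee_rot: [0.535, 1.068, -0.149]
force: [-1.0, 2.3, 0.9]
width: 0.168
```

```bash
python3 -c "
from h import *
where();print(arm.observe()['ft_torque'])"
```

```text
t 5.6 mouth-frame TCP mm [-0.9  0.2 17.1] ang 46.8 tilt err 0.34 F [-1.   2.3  0.9] w 0.168 j [-0.89  0.32  0.55  2.27 -1.03  0.12  0.12]
[0.26749607 1.01037099 0.21804518]
```

Emit:
send_rows([
  [[-0.6, 0, 0, -6, 0, 0, 0], [-1.1, 0, 0, -12, 0, 0, 0], [-1.7, 0, 0, -18, 0, 0, 0], [-2.3, 0, 0, -24, 0, 0, 0], [-2.7, 0, 0, -28, 0, 0, 0], [-2.7, 0, 0, -28, 0, 0, 0], [-2.7, 0, 0, -28, 0, 0, 0], [-2.7, 0, 0, -28, 0, 0, 0]],
])

```text
clock: 6.4
position: [0.5684, 0.1772, 0.1364]
ee_rot: [0.099, 1.058, 0.11]
force: [-2.8, 3.1, 0.5]
width: 0.171
```

```bash
cat > sw.py <<'E'
from h import *
import sys
where();print(arm.observe()['ft_torque'])
p,r,s=tcp();c=B.T@(p-M)*1000
f=float(sys.argv[1]);t=float(sys.argv[2]);n=int(sys.argv[3])
L=66-float(sys.argv[4]) if len(sys.argv)>4 else 66
o=lambda a:np.array([66-66*np.cos(a),66*np.sin(a),5.5*a])
c0=c-o(f)
plan(p,r,[(mp(*(c0+o(a))),r,0,1) for a in np.linspace(f,t,n+1)[1:]],dec=(1,0))
E
python3 sw.py 0 1.85 32
```

```text
t 6.4 mouth-frame TCP mm [-0.8  0.3 19.8] ang 74.5 tilt err 0.35 F [-2.8  3.1  0.5] w 0.171 j [-0.89  0.31  0.55  2.27 -0.97  0.12  0.54]
[0.38153741 1.170334   0.58633865]
[[-0.3, 3.7, -0.9, 0, 0, 0, 0], [-0.6, 7.5, -1.6, 0, 0, 0, 0], [-1, 11.2, -2.1, 0, 0, 0, 0], [-1.3, 15, -2.4, 0, 0, 0, 0], [-1.6, 18.9, -2.4, 0, 0, 0, 0], [-1.9, 22.7, -2.2, 0, 0, 0, 0], [-2.2, 26.5, -1.8, 0, 0, 0, 0], [-2.6, 30.2, -1.2, 0, 0, 0, 0]]
[[-0.3, 3.8, 0.8, 0, 0, 0, 0], [-0.6, 7.4, 1.9, 0, 0, 0, 0], [-0.9, 11, 3.2, 0, 0, 0, 0], [-1.2, 14.5, 4.6, 0, 0, 0, 0], [-1.5, 18, 6.3, 0, 0, 0, 0], [-1.8, 21.3, 8.1, 0, 0, 0, 0], [-2.1, 24.5, 10.2, 0, 0, 0, 0], [-2.4, 27.6, 12.4, 0, 0, 0, 0]]
[[-0.3, 3, 2.4, 0, 0, 0, 0], [-0.6, 5.8, 5, 0, 0, 0, 0], [-0.9, 8.5, 7.8, 0, 0, 0, 0], [-1.2, 11, 10.6, 0, 0, 0, 0], [-1.5, 13.3, 13.7, 0, 0, 0, 0], [-1.8, 15.4, 16.8, 0, 0, 0, 0], [-2.1, 17.4, 20.1, 0, 0, 0, 0], [-2.4, 19.2, 23.5, 0, 0, 0, 0]]
[[-0.3, 1.6, 3.4, 0, 0, 0, 0], [-0.6, 2.9, 7, 0, 0, 0, 0], [-0.9, 4.1, 10.6, 0, 0, 0, 0], [-1.2, 5, 14.3, 0, 0, 0, 0], [-1.5, 5.8, 18.1, 0, 0, 0, 0], [-1.8, 6.3, 21.9, 0, 0, 0, 0], [-2.1, 6.6, 25.7, 0, 0, 0, 0], [-2.4, 6.7, 29.5, 0, 0, 0, 0]]
```

Emit:
send_rows([
  [[-0.3, 3.7, -0.9, 0, 0, 0, 0], [-0.6, 7.5, -1.6, 0, 0, 0, 0], [-1, 11.2, -2.1, 0, 0, 0, 0], [-1.3, 15, -2.4, 0, 0, 0, 0], [-1.6, 18.9, -2.4, 0, 0, 0, 0], [-1.9, 22.7, -2.2, 0, 0, 0, 0], [-2.2, 26.5, -1.8, 0, 0, 0, 0], [-2.6, 30.2, -1.2, 0, 0, 0, 0]],
])

```text
clock: 7.2
position: [0.5648, 0.2067, 0.1421]
ee_rot: [0.097, 1.058, 0.11]
force: [-2.7, -4.1, -3.5]
width: 0.173
```

```bash
python3 sw.py 0.4625 1.85 24
```

```text
t 7.2 mouth-frame TCP mm [ 6.  29.7 22.4] ang 74.5 tilt err 0.35 F [-2.7 -4.1 -3.5] w 0.173 j [-1.06  0.34  0.69  2.26 -0.93  0.15  0.44]
[-1.01768225  1.29567397 -0.49263577]
[[-0.3, 3.7, 0.8, 0, 0, 0, 0], [-0.6, 7.4, 1.9, 0, 0, 0, 0], [-0.9, 11, 3.2, 0, 0, 0, 0], [-1.3, 14.5, 4.6, 0, 0, 0, 0], [-1.6, 17.9, 6.3, 0, 0, 0, 0], [-1.9, 21.3, 8.2, 0, 0, 0, 0], [-2.2, 24.5, 10.2, 0, 0, 0, 0], [-2.5, 27.6, 12.5, 0, 0, 0, 0]]
[[-0.3, 2.9, 2.4, 0, 0, 0, 0], [-0.6, 5.7, 4.9, 0, 0, 0, 0], [-0.9, 8.4, 7.7, 0, 0, 0, 0], [-1.2, 10.9, 10.6, 0, 0, 0, 0], [-1.5, 13.2, 13.6, 0, 0, 0, 0], [-1.8, 15.4, 16.8, 0, 0, 0, 0], [-2.1, 17.3, 20, 0, 0, 0, 0], [-2.4, 19.1, 23.4, 0, 0, 0, 0]]
[[-0.3, 1.6, 3.5, 0, 0, 0, 0], [-0.6, 2.9, 7.1, 0, 0, 0, 0], [-0.9, 4.1, 10.7, 0, 0, 0, 0], [-1.2, 5, 14.4, 0, 0, 0, 0], [-1.5, 5.8, 18.1, 0, 0, 0, 0], [-1.8, 6.3, 21.9, 0, 0, 0, 0], [-2.1, 6.6, 25.7, 0, 0, 0, 0], [-2.4, 6.7, 29.5, 0, 0, 0, 0]]
```

Swinging freely with low forces.

Emit:
send_rows([
  [[-0.3, 3.7, 0.8, 0, 0, 0, 0], [-0.6, 7.4, 1.9, 0, 0, 0, 0], [-0.9, 11, 3.2, 0, 0, 0, 0], [-1.3, 14.5, 4.6, 0, 0, 0, 0], [-1.6, 17.9, 6.3, 0, 0, 0, 0], [-1.9, 21.3, 8.2, 0, 0, 0, 0], [-2.2, 24.5, 10.2, 0, 0, 0, 0], [-2.5, 27.6, 12.5, 0, 0, 0, 0]],
])

```text
clock: 8.0
position: [0.5734, 0.2336, 0.1541]
ee_rot: [0.097, 1.058, 0.11]
force: [-5.7, -2.0, -3.3]
width: 0.17
```

Emit:
send_rows([
  [[-0.3, 2.9, 2.4, 0, 0, 0, 0], [-0.6, 5.7, 4.9, 0, 0, 0, 0], [-0.9, 8.4, 7.7, 0, 0, 0, 0], [-1.2, 10.9, 10.6, 0, 0, 0, 0], [-1.5, 13.2, 13.6, 0, 0, 0, 0], [-1.8, 15.4, 16.8, 0, 0, 0, 0], [-2.1, 17.3, 20, 0, 0, 0, 0], [-2.4, 19.1, 23.4, 0, 0, 0, 0]],
])

```text
clock: 8.8
position: [0.5922, 0.2516, 0.1704]
ee_rot: [0.097, 1.058, 0.111]
force: [-4.6, 0.1, -3.1]
width: 0.175
```

```bash
python3 sw.py 1.3875 1.85 8
```

```text
t 8.8 mouth-frame TCP mm [53.7 65.3 27.5] ang 74.6 tilt err 0.37 F [-4.6  0.1 -3.1] w 0.175 j [-1.26  0.4   0.91  2.15 -0.84  0.29  0.29]
[-0.15373132  2.02337435  0.07101074]
[[-0.3, 1.6, 3.5, 0, 0, 0, 0], [-0.6, 2.9, 7, 0, 0, 0, 0], [-0.9, 4.1, 10.7, 0, 0, 0, 0], [-1.2, 5, 14.4, 0, 0, 0, 0], [-1.5, 5.8, 18.1, 0, 0, 0, 0], [-1.8, 6.3, 21.9, 0, 0, 0, 0], [-2.1, 6.6, 25.7, 0, 0, 0, 0], [-2.4, 6.6, 29.5, 0, 0, 0, 0]]
```

Emit:
send_rows([
  [[-0.3, 1.6, 3.5, 0, 0, 0, 0], [-0.6, 2.9, 7, 0, 0, 0, 0], [-0.9, 4.1, 10.7, 0, 0, 0, 0], [-1.2, 5, 14.4, 0, 0, 0, 0], [-1.5, 5.8, 18.1, 0, 0, 0, 0], [-1.8, 6.3, 21.9, 0, 0, 0, 0], [-2.1, 6.6, 25.7, 0, 0, 0, 0], [-2.4, 6.6, 29.5, 0, 0, 0, 0]],
])

```text
clock: 9.6
position: [0.6168, 0.2568, 0.188]
ee_rot: [0.098, 1.057, 0.11]
force: [-4.3, 3.2, -1.9]
width: 0.166
```

Run:
```python
from h import *
where()
p,r,s=tcp(); np.savez("lidout.npz",p=p,R=r)
def down(az): 
    z=np.array([np.cos(az),np.sin(az),0]);x=np.array([0,0,-1.]);return np.stack([x,np.cross(z,x),z],1)
print("tool z azimuth",np.degrees(np.arctan2(r[1,2],r[0,2])))
b=np.array([.4583,.0494,0])
up=p+N*.10
way=[(p,r,50,3),(p+N*.01,r,50,2),(up,r,50,3),(b+[0,0,.14],down(np.radians(15)),65,0),(b+[0,0,.14],down(np.radians(15)),65,3)]
plan(p,r,way,wmax=8)
```

```text
t 9.6 mouth-frame TCP mm [84.2 63.5 30.2] ang 74.5 tilt err 0.41 F [-4.3  3.2 -1.9] w 0.166 j [-1.26  0.43  0.96  2.07 -0.81  0.37  0.26]
tool z azimuth -1.7817213190142072
[[0, 0, 0, 0, 0, 0, 50], [0, 0, 0, 0, 0, 0, 50], [0, 0, 0, 0, 0, 0, 50], [-5, 0, 0, 0, 0, 0, 50], [-10, 0, 0, 0, 0, 0, 50], [-40, 0, 0, 0, 0, 0, 50], [-70, 0, 1, 0, 0, 0, 50], [-100, 0, 1, 0, 0, 0, 50]]
[[6, -34, -26, -2, 5, -1, 65], [12, -68, -53, -5, 10, -1, 65], [18, -102, -79, -7, 15, -2, 65], [24, -137, -105, -9, 20, -3, 65], [30, -171, -131, -12, 25, -4, 65], [36, -205, -157, -14, 30, -4, 65], [36, -205, -157, -14, 30, -4, 65], [36, -205, -157, -14, 30, -4, 65]]
[[0, 0, 0, 0, 0, 0, 65], [0, 0, 0, 0, 0, 0, 65], [0, 0, 0, 0, 0, 0, 65], [0, 0, 0, 0, 0, 0, 65], [0, 0, 0, 0, 0, 0, 65], [0, 0, 0, 0, 0, 0, 65], [0, 0, 0, 0, 0, 0, 65], [0, 0, 0, 0, 0, 0, 65]]
```

Emit:
send_rows([
  [[0, 0, 0, 0, 0, 0, 50], [0, 0, 0, 0, 0, 0, 50], [0, 0, 0, 0, 0, 0, 50], [-5, 0, 0, 0, 0, 0, 50], [-10, 0, 0, 0, 0, 0, 50], [-40, 0, 0, 0, 0, 0, 50], [-70, 0, 1, 0, 0, 0, 50], [-100, 0, 1, 0, 0, 0, 50]],
])

```text
clock: 10.4
position: [0.5696, 0.2427, 0.272]
ee_rot: [0.097, 1.058, 0.108]
force: [-1.6, 0.7, 0.4]
width: 0.503
```

Emit:
send_rows([
  [[6, -34, -26, -2, 5, -1, 65], [12, -68, -53, -5, 10, -1, 65], [18, -102, -79, -7, 15, -2, 65], [24, -137, -105, -9, 20, -3, 65], [30, -171, -131, -12, 25, -4, 65], [36, -205, -157, -14, 30, -4, 65], [36, -205, -157, -14, 30, -4, 65], [36, -205, -157, -14, 30, -4, 65]],
])

```text
clock: 11.2
position: [0.4596, 0.0486, 0.1366]
ee_rot: [-0.199, 1.559, 0.205]
force: [0.6, 0.4, 0.4]
width: 0.651
```

Run:
```python
from h import *
where()
p,r,s=tcp();print(p,r.round(2))
for n in ('side','top'):
    im,d=optics.get_image(n);b=(110,260,170,370) if n=='side' else (140,290,120,320)
    np.save(f"i_{n}2.npy",im);np.save(f"d_{n}2.npy",d)
    cv2.imwrite(f'pics/{n}2.png',cv2.resize(im[b[0]:b[1],b[2]:b[3],::-1],None,fx=4,fy=4,interpolation=cv2.INTER_CUBIC))
def down(az): 
    z=np.array([np.cos(az),np.sin(az),0]);x=np.array([0,0,-1.]);return np.stack([x,np.cross(z,x),z],1)
b=np.array([.4583,.0494,0.036])
plan(p,r,[(b,down(np.radians(15)),65,6)])
```

```text
t 11.2 mouth-frame TCP mm [-122.   -93.3   90. ] ang 88.5 tilt err 29.83 F [0.6 0.4 0.4] w 0.651 j [-0.95  0.39  0.97  2.12 -0.44  0.84  0.54]
[0.45964979 0.048586   0.1366418 ] [[ 0.   -0.25  0.97]
 [ 0.    0.97  0.25]
 [-1.    0.    0.  ]]
[[17, 0, 0, 0, 0, 0, 65], [34, 0, 0, 0, 0, 0, 65], [50, 0, -1, 0, 0, 0, 65], [67, 1, -1, 0, 0, 0, 65], [84, 1, -1, 0, 0, 0, 65], [101, 1, -1, 0, 0, 0, 65], [101, 1, -1, 0, 0, 0, 65], [101, 1, -1, 0, 0, 0, 65]]
```

View pics/side2.png

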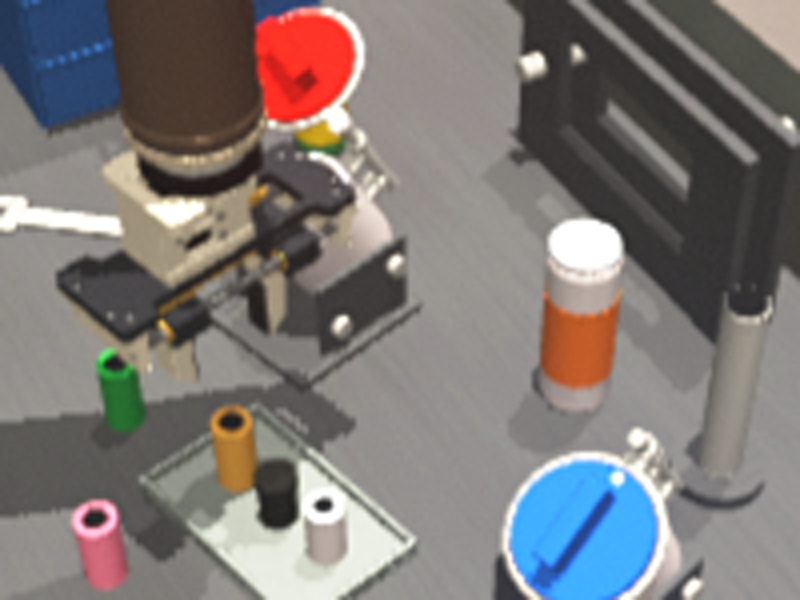

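View pics/top2.png

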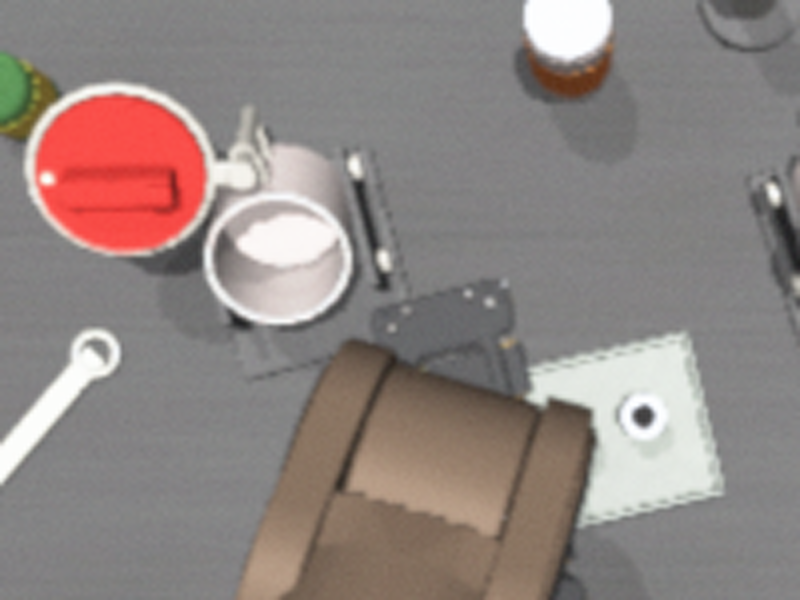

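The mouth is open and the lid is well clear at (115,165 in the crop). The bush stands at the left end of the tray, under the gripper.

Emit:
send_rows([
  [[17, 0, 0, 0, 0, 0, 65], [34, 0, 0, 0, 0, 0, 65], [50, 0, -1, 0, 0, 0, 65], [67, 1, -1, 0, 0, 0, 65], [84, 1, -1, 0, 0, 0, 65], [101, 1, -1, 0, 0, 0, 65], [101, 1, -1, 0, 0, 0, 65], [101, 1, -1, 0, 0, 0, 65]],
])

```text
clock: 12.1
position: [0.4586, 0.0518, 0.0362]
ee_rot: [-0.202, 1.558, 0.209]
force: [0.5, -1.3, -0.0]
width: 0.646
```

Emit:
send_rows([
  [[0, 0, 0, 0, 0, 0, 10], [0, 0, 0, 0, 0, 0, 10], [0, 0, 0, 0, 0, 0, 10], [0, 0, 0, 0, 0, 0, 10], [0, 0, 0, 0, 0, 0, 10], [0, 0, 0, 0, 0, 0, 10], [0, 0, 0, 0, 0, 0, 10], [-2, 0, 0, 0, 0, 0, 10]],
], grip_force=30)

```text
clock: 12.9
position: [0.458, 0.0508, 0.0374]
ee_rot: [-0.201, 1.56, 0.208]
force: [0.0, -0.2, -1.8]
width: 0.323
```

Run:
```python
from h import *
where()
p,r,s=tcp();print(p)
# lift, then move above mouth. orientation: ori(a) currently ~88 -> go to a=0
up=p+[0,0,.16]
plan(p,r,[(up,r,10,4),(mp(-2,0,95),ori(0),10,0),(mp(-2,0,95),ori(0),10,2)],wmax=8)
```

```text
t 12.9 mouth-frame TCP mm [-172.4  -90.8    4.5] ang 88.7 tilt err 29.88 F [ 0.  -0.2 -1.8] w 0.323 j [-0.78  0.55  0.76  2.21 -0.66  0.63  0.73]
[0.45804835 0.05078785 0.03744318]
[[-40, 0, 0, 0, 0, 0, 10], [-80, 0, 0, 0, 0, 0, 10], [-120, 1, 0, 0, 0, 0, 10], [-160, 1, 0, 0, 0, 0, 10], [-160, 8, 9, 7, -2, 2, 10], [-160, 16, 17, 14, -4, 4, 10], [-161, 24, 25, 22, -6, 6, 10], [-161, 32, 34, 29, -8, 8, 10]]
[[2, 10, 4, 7, -2, 2, 10], [4, 21, 7, 14, -4, 4, 10], [6, 32, 11, 22, -6, 6, 10], [8, 42, 14, 29, -8, 8, 10], [10, 53, 17, 36, -10, 9, 10], [12, 64, 21, 43, -12, 11, 10], [13, 74, 24, 50, -14, 13, 10], [15, 85, 28, 58, -15, 15, 10]]
[[0, 0, 0, 0, 0, 1, 10], [0, 0, 0, 0, 0, 1, 10], [0, 0, 0, 0, 0, 1, 10], [0, 0, 0, 0, 0, 1, 10], [0, 0, 0, 0, 0, 1, 10], [0, 0, 0, 0, 0, 1, 10], [0, 0, 0, 0, 0, 1, 10], [0, 0, 0, 0, 0, 1, 10]]
```

Emit:
send_rows([
  [[-40, 0, 0, 0, 0, 0, 10], [-80, 0, 0, 0, 0, 0, 10], [-120, 1, 0, 0, 0, 0, 10], [-160, 1, 0, 0, 0, 0, 10], [-160, 8, 9, 7, -2, 2, 10], [-160, 16, 17, 14, -4, 4, 10], [-161, 24, 25, 22, -6, 6, 10], [-161, 32, 34, 29, -8, 8, 10]],
])

```text
clock: 13.7
position: [0.4825, 0.0897, 0.1988]
ee_rot: [0.321, 1.438, -0.07]
force: [0.7, -0.5, -0.8]
width: 0.319
```

Emit:
send_rows([
  [[2, 10, 4, 7, -2, 2, 10], [4, 21, 7, 14, -4, 4, 10], [6, 32, 11, 22, -6, 6, 10], [8, 42, 14, 29, -8, 8, 10], [10, 53, 17, 36, -10, 9, 10], [12, 64, 21, 43, -12, 11, 10], [13, 74, 24, 50, -14, 13, 10], [15, 85, 28, 58, -15, 15, 10]],
])

```text
clock: 14.5
position: [0.5305, 0.1664, 0.201]
ee_rot: [1.272, 0.994, -0.611]
force: [0.9, 0.7, -2.0]
width: 0.321
```

Emit:
send_rows([
  [[0, 0, 0, 0, 0, 1, 10], [0, 0, 0, 0, 0, 1, 10], [0, 0, 0, 0, 0, 1, 10], [0, 0, 0, 0, 0, 1, 10], [0, 0, 0, 0, 0, 1, 10], [0, 0, 0, 0, 0, 1, 10], [0, 0, 0, 0, 0, 1, 10], [0, 0, 0, 0, 0, 1, 10]],
])

```text
clock: 15.3
position: [0.5315, 0.1661, 0.2015]
ee_rot: [1.274, 0.982, -0.595]
force: [0.5, -0.4, -2.0]
width: 0.323
```

Run:
```python
from h import *
where()
p,r,s=tcp()
for n in ('side','top'):
    im,d=optics.get_image(n);b=(110,260,170,370) if n=='side' else (140,290,120,320)
    cv2.imwrite(f'pics/{n}3.png',cv2.resize(im[b[0]:b[1],b[2]:b[3],::-1],None,fx=4,fy=4,interpolation=cv2.INTER_CUBIC))
plan(p,r,[(mp(-2,0,50),ori(0),10,3),(mp(-2,0,-15),ori(0),10,5)])
```

```text
t 15.3 mouth-frame TCP mm [-1.6 -0.2 95.4] ang -0.4 tilt err 0.57 F [ 0.5 -0.4 -2. ] w 0.323 j [-1.53  0.22  1.29  2.31 -0.74  0.31 -0.94]
[[15, 0, 0, 0, 0, 0, 10], [30, -1, 0, 0, 0, 0, 10], [45, -1, 0, 0, 0, -1, 10], [58, -1, 0, 0, 0, -1, 10], [71, -1, 0, 0, 0, -1, 10], [84, -1, 0, 0, 0, -1, 10], [97, -1, 0, 0, 0, -1, 10], [110, -1, 0, 0, 0, -1, 10]]
```

View pics/side3.png

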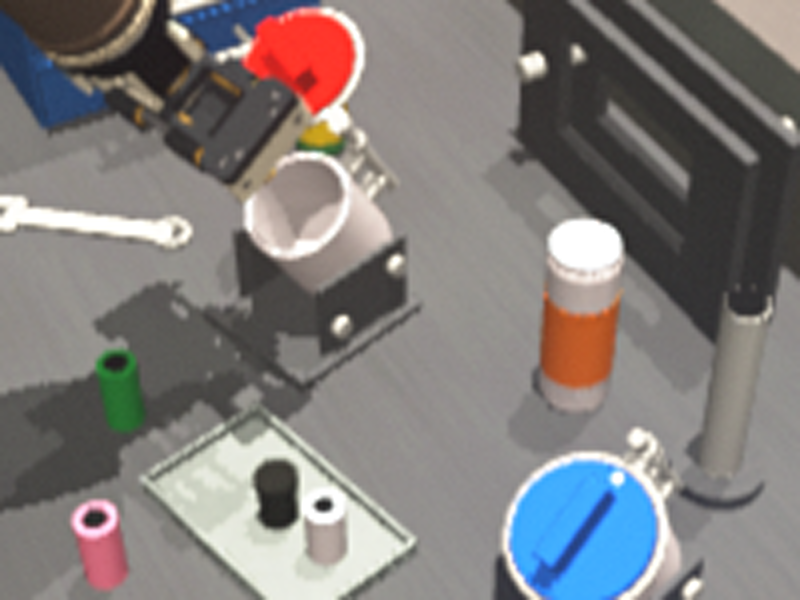

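Run:
```python
# mouth centre recheck from rim in second pictures (top): bright rim ring ellipse projected
from h import *
im=np.load("i_top2.npy").copy();
t=np.linspace(0,2*np.pi,60)
for r_,col in ((.043,(255,255,0)),(.0395,(0,255,0))):
    q=proj("top",np.array([M+r_*(np.cos(a)*X+np.sin(a)*Y) for a in t]))
    big=None
    globals().setdefault("qs",[]).append((q,col))
b=(175,235,155,225);s=9
c=cv2.resize(im[b[0]:b[1],b[2]:b[3],::-1],None,fx=s,fy=s,interpolation=cv2.INTER_CUBIC).copy()
for q,col in qs:
    cv2.polylines(c,[np.int32((q-[b[2],b[0]]+.5)*s)],True,col,1)
cv2.imwrite("pics/rim.png",c)
```

```text
(no output)
```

View pics/rim.png

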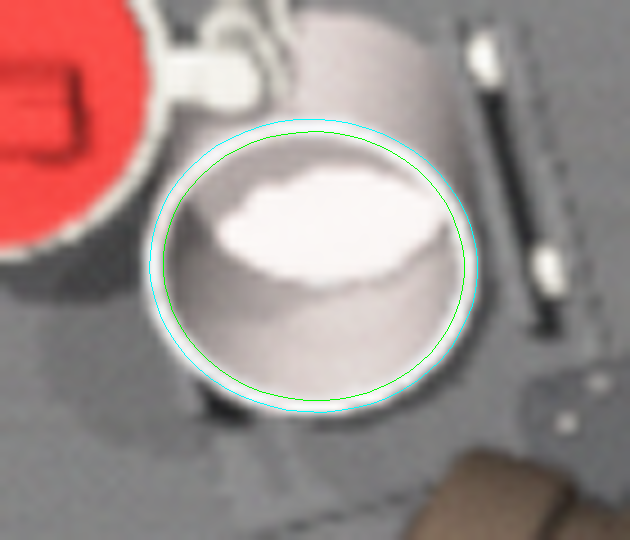

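The projected rim matches the picture, and the bush is gone from the tray and held in the jaws. I now insert it along the axis.

Emit:
send_rows([
  [[15, 0, 0, 0, 0, 0, 10], [30, 0, 0, 0, 0, 0, 10], [45, 0, 0, 0, 0, 0, 10], [55, 0, 0, 0, 0, 0, 10], [65, 0, 0, 0, 0, 0, 10], [75, 0, 0, 0, 0, 0, 10], [85, 0, 0, 0, 0, 0, 10], [90, 0, 0, 0, 0, 0, 10]],
])

```text
clock: 16.2
position: [0.5756, 0.1789, 0.1232]
ee_rot: [1.274, 0.982, -0.596]
force: [0.5, -0.3, -1.2]
width: 0.321
```

```bash
python3 -c "
from h import *
where()"
```

```text
t 16.2 mouth-frame TCP mm [-1.   0.   4.6] ang -0.4 tilt err 0.52 F [ 0.5 -0.3 -1.2] w 0.321 j [-0.85  0.35  0.53  2.27 -1.32  0.12 -0.41]
```

Emit:
send_rows([
  [[4, 0, 0, 0, 0, 0, 10], [8, 0, 0, 0, 0, 0, 10], [12, 0, 0, 0, 0, 0, 10], [16, 0, 0, 0, 0, 0, 10], [20, 0, 0, 0, 0, 0, 10], [23, 0, 0, 0, 0, 0, 10], [23, 0, 0, 0, 0, 0, 10], [23, 0, 0, 0, 0, 0, 10]],
])

```text
clock: 17.0
position: [0.5887, 0.1832, 0.1105]
ee_rot: [1.269, 0.99, -0.604]
force: [0.6, -0.2, -0.3]
width: 0.322
```

```bash
python3 -c "
from h import *
where()"
```

```text
t 17.0 mouth-frame TCP mm [  4.6   0.5 -13.3] ang -0.4 tilt err 0.25 F [ 0.6 -0.2 -0.3] w 0.322 j [-0.8   0.39  0.47  2.24 -1.32  0.12 -0.42]
```

Emit:
send_rows([
  [[-4, -2, 0, 0, 0, 0, 10], [-4, -2, 0, 0, 0, 0, 10], [-4, -2, 0, 0, 0, 0, 37], [-4, -2, 0, 0, 0, 0, 37], [-4, -2, 0, 0, 0, 0, 37], [-4, -2, 0, 0, 0, 0, 37], [-4, -2, 0, 0, 0, 0, 37], [-4, -2, 0, 0, 0, 0, 37]],
])

```text
clock: 17.8
position: [0.5852, 0.1821, 0.113]
ee_rot: [1.269, 0.99, -0.604]
force: [-0.0, 0.4, -0.5]
width: 0.368
```

```bash
python3 -c "
from h import *
where()"
```

```text
t 17.8 mouth-frame TCP mm [ 2.6  0.4 -9.2] ang -0.4 tilt err 0.24 F [-0.   0.4 -0.5] w 0.368 j [-0.82  0.38  0.49  2.24 -1.31  0.12 -0.43]
```

Emit:
send_rows([
  [[-5, 0, 0, 0, 0, 0, 37], [-12, 0, 0, 0, 0, 0, 37], [-22, 0, 0, 0, 0, 0, 37], [-40, 0, 0, 0, 0, 0, 37], [-60, 0, 0, 0, 0, 0, 37], [-80, 0, 0, 0, 0, 0, 37], [-100, 0, 0, 0, 0, 0, 37], [-110, 0, 0, 0, 0, 0, 37]],
])

```text
clock: 18.6
position: [0.5322, 0.1666, 0.209]
ee_rot: [1.269, 0.99, -0.604]
force: [-0.9, 0.6, -0.4]
width: 0.37
```

Run:
```python
from h import *
where()
p,r,s=tcp()
for n in ('side','top'):
    im,d=optics.get_image(n);b=(110,260,170,370) if n=='side' else (140,290,120,320)
    cv2.imwrite(f'pics/{n}4.png',cv2.resize(im[b[0]:b[1],b[2]:b[3],::-1],None,fx=4,fy=4,interpolation=cv2.INTER_CUBIC))
z=np.load("lidout.npz")
print("lid out pose",B.T@(z["p"]-M)*1000)
# go back to lid grip
P=z["p"]-N*0.0005
plan(p,r,[(mp(20,10,130),ori(np.radians(30)),50,0),(P+N*.09,z["R"],50,0),(P+N*.09,z["R"],50,4)],wmax=8)
```

```text
t 18.6 mouth-frame TCP mm [2.800e+00 1.000e-01 1.015e+02] ang -0.4 tilt err 0.25 F [-0.9  0.6 -0.4] w 0.37 j [-1.55  0.21  1.32  2.28 -0.63  0.33 -1.04]
lid out pose [84.2356122  63.50224493 30.1769138 ]
[[-7, 4, -3, -8, 0, 0, 50], [-14, 9, -5, -15, 0, 0, 50], [-21, 13, -8, -23, 0, 0, 50], [-28, 17, -10, -30, 0, 0, 50], [-27, 28, -19, -38, 0, 0, 50], [-25, 38, -28, -45, 0, 0, 50], [-23, 49, -37, -53, 0, 0, 50], [-22, 60, -46, -60, 0, 0, 50]]
[[2, 13, 4, -7, -1, 0, 50], [4, 26, 9, -15, -1, 0, 50], [4, 26, 9, -15, -1, 0, 50], [4, 26, 9, -15, -1, 0, 50], [4, 26, 9, -15, -1, 0, 50], [4, 26, 9, -15, -1, 0, 50], [4, 26, 9, -15, -1, 0, 50], [4, 26, 9, -15, -1, 0, 50]]
```

View pics/side4.png

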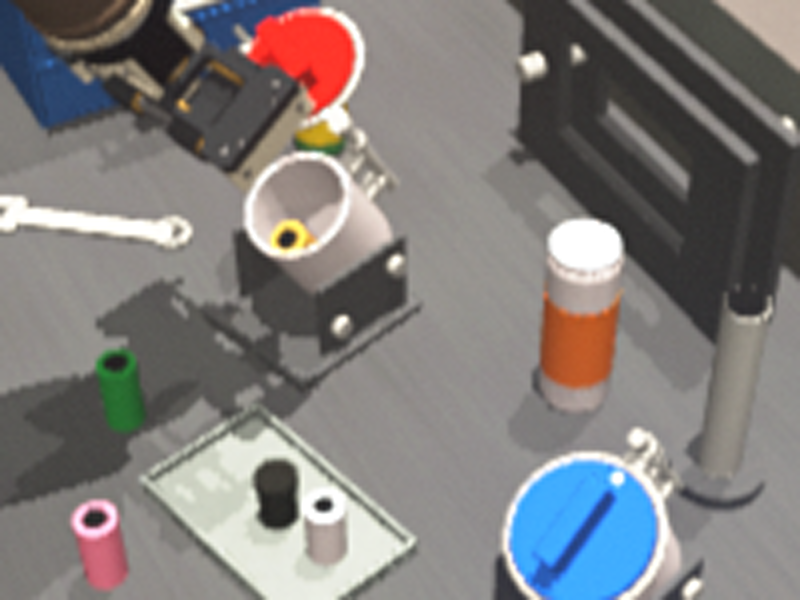

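View pics/top4.png

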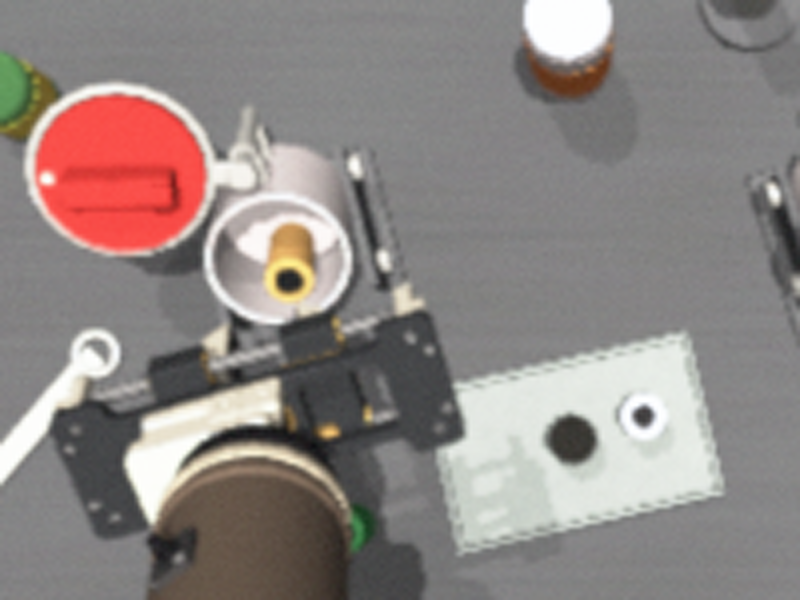

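The bush stands inside the canister, leaning on its lower wall with its top below the rim. Next I go back to the lid.

Emit:
send_rows([
  [[-7, 4, -3, -8, 0, 0, 50], [-14, 9, -5, -15, 0, 0, 50], [-21, 13, -8, -23, 0, 0, 50], [-28, 17, -10, -30, 0, 0, 50], [-27, 28, -19, -38, 0, 0, 50], [-25, 38, -28, -45, 0, 0, 50], [-23, 49, -37, -53, 0, 0, 50], [-22, 60, -46, -60, 0, 0, 50]],
])

```text
clock: 19.5
position: [0.5598, 0.2224, 0.257]
ee_rot: [0.328, 1.08, -0.023]
force: [-0.3, 0.1, 0.4]
width: 0.501
```

Emit:
send_rows([
  [[2, 13, 4, -7, -1, 0, 50], [4, 26, 9, -15, -1, 0, 50], [4, 26, 9, -15, -1, 0, 50], [4, 26, 9, -15, -1, 0, 50], [4, 26, 9, -15, -1, 0, 50], [4, 26, 9, -15, -1, 0, 50], [4, 26, 9, -15, -1, 0, 50], [4, 26, 9, -15, -1, 0, 50]],
])

```text
clock: 20.3
position: [0.574, 0.2446, 0.2646]
ee_rot: [0.097, 1.051, 0.111]
force: [-0.0, 1.2, 0.3]
width: 0.501
```

Run:
```python
from h import *
where()
p,r,s=tcp()
z=np.load("lidout.npz")
P=z["p"]
plan(p,r,[(P+N*.02,z["R"],50,3),(P,z["R"],50,3)],dec=(1,1))
```

```text
t 20.3 mouth-frame TCP mm [ 84.   63.6 118.8] ang 74.6 tilt err 0.77 F [-0.   1.2  0.3] w 0.501 j [-1.38  0.17  0.94  2.08 -0.07  0.44 -0.42]
[[22.9, 0, -0.2, 0, 0.1, 0, 50], [45.8, -0.1, -0.4, 0, 0.2, 0, 50], [68.6, -0.1, -0.7, 0.1, 0.4, 0, 50], [75.3, -0.1, -0.7, 0.1, 0.4, 0, 50], [82, -0.1, -0.8, 0.1, 0.4, 0, 50], [88.6, -0.1, -0.9, 0.1, 0.4, 0, 50], [88.6, -0.1, -0.9, 0.1, 0.4, 0, 50], [88.6, -0.1, -0.9, 0.1, 0.4, 0, 50]]
```

Emit:
send_rows([
  [[23, 0, 0, 0, 0, 0, 50], [46, 0, 0, 0, 0.2, 0, 50], [68, 0, -0.6, 0, 0.4, 0, 50], [75, 0, -0.7, 0, 0.4, 0, 50], [82, 0, -0.8, 0, 0.4, 0, 50], [88, 0, -0.9, 0, 0.4, 0, 50], [88, 0, -0.9, 0, 0.4, 0, 50], [88, 0, -0.9, 0, 0.4, 0, 50]],
])

```text
clock: 21.1
position: [0.6167, 0.257, 0.1891]
ee_rot: [0.096, 1.057, 0.112]
force: [-0.7, 0.1, -0.1]
width: 0.501
```

Emit:
send_rows([
  [[0, 0, 0, 0, 0, 0, 0], [0, 0, 0, 0, 0, 0, 0], [0, 0, 0, 0, 0, 0, 0], [0, 0, 0, 0, 0, 0, 0], [0, 0, 0, 0, 0, 0, 0], [0, 0, 0, 0, 0, 0, 0], [0, 0, 0, 0, 0, 0, 0], [0, 0, 0, 0, 0, 0, 0]],
], grip_force=30)

```text
clock: 21.9
position: [0.6168, 0.2569, 0.1887]
ee_rot: [0.096, 1.057, 0.112]
force: [-0.9, 0.3, 1.2]
width: 0.172
```

```bash
sed -i 's/L=66.*/pass/' sw.py; python3 sw.py 1.85 0 32
```

```text
t 21.9 mouth-frame TCP mm [84.6 63.6 30.8] ang 74.6 tilt err 0.39 F [-0.9  0.3  1.2] w 0.172 j [-1.05  0.35  0.65  2.06 -0.35  0.29 -0.17]
[-0.05486464  0.68894179  0.03632962]
[[0.3, -0.1, -3.8, 0, 0, 0, 0], [0.6, -0.4, -7.6, 0, 0, 0, 0], [0.9, -0.9, -11.4, 0, 0, 0, 0], [1.2, -1.6, -15.2, 0, 0, 0, 0], [1.5, -2.5, -18.9, 0, 0, 0, 0], [1.8, -3.7, -22.5, 0, 0, 0, 0], [2, -5, -26.1, 0, 0, 0, 0], [2.3, -6.6, -29.5, 0, 0, 0, 0]]
[[0.3, -1.8, -3.4, 0, 0, 0, 0], [0.6, -3.7, -6.7, 0, 0, 0, 0], [0.9, -5.9, -9.9, 0, 0, 0, 0], [1.2, -8.2, -12.9, 0, 0, 0, 0], [1.5, -10.7, -15.8, 0, 0, 0, 0], [1.8, -13.3, -18.5, 0, 0, 0, 0], [2.1, -16.1, -21.1, 0, 0, 0, 0], [2.4, -19.1, -23.5, 0, 0, 0, 0]]
[[0.3, -3.1, -2.3, 0, 0, 0, 0], [0.6, -6.3, -4.3, 0, 0, 0, 0], [0.9, -9.6, -6.2, 0, 0, 0, 0], [1.2, -13, -7.9, 0, 0, 0, 0], [1.5, -16.6, -9.4, 0, 0, 0, 0], [1.8, -20.2, -10.6, 0, 0, 0, 0], [2.2, -23.8, -11.7, 0, 0, 0, 0], [2.5, -27.5, -12.5, 0, 0, 0, 0]]
[[0.3, -3.8, -0.7, 0, 0, 0, 0], [0.6, -7.6, -1.1, 0, 0, 0, 0], [0.9, -11.4, -1.3, 0, 0, 0, 0], [1.2, -15.2, -1.3, 0, 0, 0, 0], [1.5, -19, -1, 0, 0, 0, 0], [1.9, -22.8, -0.5, 0, 0, 0, 0], [2.2, -26.6, 0.1, 0, 0, 0, 0], [2.5, -30.3, 1, 0, 0, 0, 0]]
```

Emit:
send_rows([
  [[0.3, -0.1, -3.8, 0, 0, 0, 0], [0.6, -0.4, -7.6, 0, 0, 0, 0], [0.9, -0.9, -11.4, 0, 0, 0, 0], [1.2, -1.6, -15.2, 0, 0, 0, 0], [1.5, -2.5, -18.9, 0, 0, 0, 0], [1.8, -3.7, -22.5, 0, 0, 0, 0], [2, -5, -26.1, 0, 0, 0, 0], [2.3, -6.6, -29.5, 0, 0, 0, 0]],
])

```text
clock: 22.7
position: [0.5919, 0.2516, 0.171]
ee_rot: [0.096, 1.058, 0.112]
force: [1.0, 3.6, 2.1]
width: 0.171
```

Emit:
send_rows([
  [[0.3, -1.8, -3.4, 0, 0, 0, 0], [0.6, -3.7, -6.7, 0, 0, 0, 0], [0.9, -5.9, -9.9, 0, 0, 0, 0], [1.2, -8.2, -12.9, 0, 0, 0, 0], [1.5, -10.7, -15.8, 0, 0, 0, 0], [1.8, -13.3, -18.5, 0, 0, 0, 0], [2.1, -16.1, -21.1, 0, 0, 0, 0], [2.4, -19.1, -23.5, 0, 0, 0, 0]],
])

```text
clock: 23.5
position: [0.5729, 0.2333, 0.1545]
ee_rot: [0.095, 1.059, 0.112]
force: [-1.4, 4.7, 2.3]
width: 0.17
```

Emit:
send_rows([
  [[0.3, -3.1, -2.3, 0, 0, 0, 0], [0.6, -6.3, -4.3, 0, 0, 0, 0], [0.9, -9.6, -6.2, 0, 0, 0, 0], [1.2, -13, -7.9, 0, 0, 0, 0], [1.5, -16.6, -9.4, 0, 0, 0, 0], [1.8, -20.2, -10.6, 0, 0, 0, 0], [2.2, -23.8, -11.7, 0, 0, 0, 0], [2.5, -27.5, -12.5, 0, 0, 0, 0]],
])

```text
clock: 24.3
position: [0.5644, 0.2062, 0.1425]
ee_rot: [0.096, 1.059, 0.112]
force: [-2.2, 4.4, 0.7]
width: 0.174
```

```bash
python3 sw.py 0.4625 0 8
python3 - <<'E'
from h import *
# target: command exact end 
c=cmd();print("end would be",(B.T@(c[0]-M)*1000).round(1))
E
```

```text
t 24.3 mouth-frame TCP mm [ 5.8 29.3 23. ] ang 74.7 tilt err 0.26 F [-2.2  4.4  0.7] w 0.174 j [-0.96  0.31  0.56  2.25 -0.59  0.12  0.11]
[0.55269284 0.90946137 0.6498895 ]
[[0.3, -3.8, -0.6, 0, 0, 0, 0], [0.6, -7.6, -1, 0, 0, 0, 0], [1, -11.4, -1.2, 0, 0, 0, 0], [1.3, -15.2, -1.2, 0, 0, 0, 0], [1.6, -19, -1, 0, 0, 0, 0], [1.9, -22.8, -0.5, 0, 0, 0, 0], [2.2, -26.5, 0.2, 0, 0, 0, 0], [2.6, -30.2, 1.1, 0, 0, 0, 0]]
end would be [-1.1 -0.1 20.4]
```

Emit:
send_rows([
  [[0.3, -3.8, -0.6, 0, 0, 0, 0], [0.6, -7.6, -1, 0, 0, 0, 0], [1, -11.4, -1.2, 0, 0, 0, 0], [1.3, -15.2, -1.2, 0, 0, 0, 0], [1.6, -19, -1, 0, 0, 0, 0], [1.9, -22.8, -0.5, 0, 0, 0, 0], [2.2, -26.5, 0.2, 0, 0, 0, 0], [2.6, -30.2, 1.1, 0, 0, 0, 0]],
])

```text
clock: 25.1
position: [0.5682, 0.1768, 0.137]
ee_rot: [0.096, 1.059, 0.112]
force: [-4.8, 5.1, 1.4]
width: 0.172
```

Run:
```python
from h import *
where();print(arm.observe()['ft_torque'])
p,r,s=tcp()
a0=np.arctan2(r[:,2]@X,-r[:,2]@Y);c=B.T@(p-M)*1000
plan(p,r,[(mp(c[0],c[1],c[2]-5.5*(a0-a)),ori(a),0,1) for a in np.linspace(a0,np.radians(-3),13)[1:]],dec=(1,0))
```

```text
t 25.1 mouth-frame TCP mm [-0.9  0.  20.4] ang 74.7 tilt err 0.27 F [-4.8  5.1  1.4] w 0.172 j [-0.88  0.31  0.54  2.27 -0.93  0.12  0.51]
[1.11563941 1.25101238 1.05644507]
[[0.6, 0, 0, 6, 0, 0, 0], [1.2, 0, 0, 13, 0, 0, 0], [1.9, 0, 0, 19, 0, 0, 0], [2.5, 0, 0, 26, 0, 0, 0], [3.1, 0, 0, 32, 0, 0, 0], [3.7, 0, 0, 39, 0, 0, 0], [4.3, 0, 0, 45, 0, 0, 0], [5, 0, 0, 52, 0, 0, 0]]
[[0.6, 0, 0, 6, 0, 0, 0], [1.2, 0, 0, 13, 0, 0, 0], [1.8, 0, 0, 19, 0, 0, 0], [2.5, 0, 0, 26, 0, 0, 0], [2.5, 0, 0, 26, 0, 0, 0], [2.5, 0, 0, 26, 0, 0, 0], [2.5, 0, 0, 26, 0, 0, 0], [2.5, 0, 0, 26, 0, 0, 0]]
```

Emit:
send_rows([
  [[0.6, 0, 0, 6, 0, 0, 0], [1.2, 0, 0, 13, 0, 0, 0], [1.9, 0, 0, 19, 0, 0, 0], [2.5, 0, 0, 26, 0, 0, 0], [3.1, 0, 0, 32, 0, 0, 0], [3.7, 0, 0, 39, 0, 0, 0], [4.3, 0, 0, 45, 0, 0, 0], [5, 0, 0, 52, 0, 0, 0]],
])

```text
clock: 25.9
position: [0.5705, 0.1777, 0.1326]
ee_rot: [0.917, 1.041, -0.381]
force: [-4.6, 4.1, 1.9]
width: 0.174
```

```bash
python3 -c "
from h import *
where();print(arm.observe()['ft_torque'], arm.observe()['ft_torque']@N)"
```

```text
t 25.9 mouth-frame TCP mm [-0.9  0.2 15.4] ang 22.4 tilt err 0.27 F [-4.6  4.1  1.9] w 0.174 j [-0.99  0.35  0.69  2.28 -1.26  0.18 -0.08]
[0.39995844 1.24761775 0.55293652] 0.11467967701242465
```

Emit:
send_rows([
  [[0.6, 0, 0, 6, 0, 0, 0], [1.2, 0, 0, 12, 0, 0, 0], [1.7, 0, 0, 18, 0, 0, 0], [2, 0, 0, 21, 0, 0, 0], [2, 0, 0, 21, 0, 0, 0], [2, 0, 0, 21, 0, 0, 0], [2, 0, 0, 21, 0, 0, 0], [2, 0, 0, 21, 0, 0, 0]],
])

```text
clock: 26.7
position: [0.5716, 0.1778, 0.1309]
ee_rot: [1.24, 0.988, -0.582]
force: [-4.7, 3.5, 1.0]
width: 0.172
```

```bash
python3 -c "
from h import *
where();print(arm.observe()['ft_torque'], arm.observe()['ft_torque']@N)"
```

```text
t 26.7 mouth-frame TCP mm [-0.8  0.1 13.4] ang 1.6 tilt err 0.28 F [-4.7  3.5  1. ] w 0.172 j [-0.99  0.36  0.69  2.28 -1.29  0.18 -0.41]
[0.44666582 1.330934   0.40619931] -0.04633001649330545
```

Emit:
send_rows([
  [[0.1, 0, 0, 1, 0, 0, 0], [0.2, 0, 0, 2, 0, 0, 0], [0.3, 0, 0, 3, 0, 0, 0], [0.3, 0, 0, 4, 0, 0, 0], [0.3, 0, 0, 5, 0, 0, 0], [0.3, 0, 0, 5, 0, 0, 0], [0.3, 0, 0, 5, 0, 0, 0], [0.3, 0, 0, 5, 0, 0, 0]],
])

```text
clock: 27.5
position: [0.5712, 0.1797, 0.1306]
ee_rot: [1.315, 0.974, -0.627]
force: [-5.6, 6.3, 3.5]
width: 0.17
```

```bash
python3 -c "
from h import *
where();print(arm.observe()['ft_torque'], arm.observe()['ft_torque']@N)"
```

```text
t 27.5 mouth-frame TCP mm [-0.8  2.  13.1] ang -3.2 tilt err 0.27 F [-5.6  6.3  3.5] w 0.17 j [-0.99  0.36  0.69  2.28 -1.29  0.18 -0.49]
[0.84633376 1.35669108 1.40549173] 0.6234400592619512
```

Emit:
send_rows([
  [[0, 0, 0, 1, 0, 0, 0], [0, 0, 0, 2, 0, 0, 0], [0, 0, 0, 3, 0, 0, 0], [0, 0, 0, 3, 0, 0, 0], [0, 0, 0, 3, 0, 0, 0], [0, 0, 0, 3, 0, 0, 0], [0, 0, 0, 3, 0, 0, 0], [0, 0, 0, 3, 0, 0, 0]],
])

```text
clock: 28.3
position: [0.5708, 0.1807, 0.1305]
ee_rot: [1.36, 0.966, -0.655]
force: [-7.4, 9.2, 3.6]
width: 0.172
```

```bash
python3 -c "
from h import *
where();print(arm.observe()['ft_torque'], arm.observe()['ft_torque']@N)"
```

```text
t 28.3 mouth-frame TCP mm [-1.   3.1 13. ] ang -6.1 tilt err 0.3 F [-7.4  9.2  3.6] w 0.172 j [-0.99  0.36  0.69  2.28 -1.29  0.18 -0.54]
[1.15765221 1.52282527 1.81747065] 0.8076986222223769
```

Torque has risen from about 0 to 0.8 N m while the lid stopped following, so it is at its stop. I release it and look.

Emit:
send_rows([
  [[0, 0, 0, 0, 0, 0, 50], [0, 0, 0, 0, 0, 0, 50], [0, 0, 0, 0, 0, 0, 50], [0, 0, 0, 0, 0, 0, 50], [-5, 0, 0, 0, 0, 0, 50], [-25, 0, 0, 0, 0, 0, 50], [-60, 0, 0, 0, 0, 0, 50], [-100, 0, 0, 0, 0, 0, 50]],
])

```text
clock: 29.1
position: [0.5391, 0.1725, 0.191]
ee_rot: [1.36, 0.962, -0.654]
force: [-1.0, 0.3, 0.0]
width: 0.5
```

Run:
```python
from h import *
where()
p,r,s=tcp()
def down(az): 
    z=np.array([np.cos(az),np.sin(az),0]);x=np.array([0,0,-1.]);return np.stack([x,np.cross(z,x),z],1)
plan(p,r,[(p+N*.05,r,50,2),(np.array([.42,.36,.33]),r,50,0)],wmax=8,vmax=40)
```

```text
t 29.1 mouth-frame TCP mm [ 0.9  3.9 81.8] ang -6.1 tilt err 0.4 F [-1.   0.3  0. ] w 0.5 j [-1.41  0.24  1.15  2.3  -0.76  0.28 -1.04]
[[-25, 0, 0, 0, 0, 0, 50], [-50, 0, 0, 0, 0, 0, 50], [-67, -1, -36, 0, 0, 0, 50], [-84, -2, -71, 0, 0, 0, 50], [-101, -3, -107, 0, 0, 0, 50], [-118, -4, -143, 0, 0, 0, 50], [-134, -5, -178, 0, 0, 0, 50], [-151, -7, -214, 0, 0, 0, 50]]
```

Emit:
send_rows([
  [[-10, 0, 0, 0, 0, 0, 50], [-20, 0, 0, 0, 0, 0, 50], [-40, -1, -36, 0, 0, 0, 50], [-60, -2, -71, 0, 0, 0, 50], [-80, -3, -107, 0, 0, 0, 50], [-100, -4, -143, 0, 0, 0, 50], [-110, -5, -178, 0, 0, 0, 50], [-120, -7, -214, 0, 0, 0, 50]],
])

```text
clock: 29.9
position: [0.4626, 0.2484, 0.2328]
ee_rot: [1.336, 0.999, -0.681]
force: [0.2, -0.0, -1.0]
width: 0.501
```

```bash
python3 - <<'E'
from h import *
where()
p,r,s=tcp();print(p)
for n in ('side','top'):
    im,d=optics.get_image(n);b=(110,260,170,370) if n=='side' else (140,290,120,320)
    np.save(f"i_{n}5.npy",im);np.save(f"d_{n}5.npy",d)
    cv2.imwrite(f'pics/{n}5.png',cv2.resize(im[b[0]:b[1],b[2]:b[3],::-1],None,fx=4,fy=4,interpolation=cv2.INTER_CUBIC))
    cv2.imwrite(f'pics/{n}5f.png',im[:,:,::-1])
E
sed 's/0.npy/5.npy/g' m.py > m5.py; python3 m5.py 2>&1| grep -v bush
python3 - <<'E'
# compare bar edges before/after in top view
import numpy as np,cv2
o=[]
for k in (0,5):
    im=np.load(f"i_top{k}.npy")[180:235,160:222,::-1];o.append(cv2.resize(im,None,fx=6,fy=6,interpolation=cv2.INTER_CUBIC))
cv2.imwrite("pics/cmp.png",np.hstack(o))
E
```

```text
t 29.9 mouth-frame TCP mm [-23.7  98.  144.3] ang -5.6 tilt err 2.21 F [ 0.2 -0.  -1. ] w 0.501 j [-1.85 -0.05  1.14  2.27  0.51  0.49 -2.5 ]
[0.46256296 0.24842492 0.23280013]
side 604 [0.53496869 0.13508979 0.09845088] [0.61412781 0.22710742 0.1663612 ]
normal [-0.47424801 -0.1408937   0.86904418] lean 29.652243603598183 yaw 16.546086571478735 cnt 340 centre [0.57431082 0.17118443 0.12462157]
circ [0.57577326 0.17974704 0.12680785] 0.04689638316631317 mouth est [0.57956725 0.18087419 0.1198555 ]
bar 160 [0.56603744 0.17494773 0.14571408]
heights [0.02408283 0.02817517 0.02923398]
bardir in ex,ey [-0.97913019 -0.20323402] [-0.84576432 -0.2012067  -0.49416453]
Traceback (most recent call last):
  File "m5.py", line 34, in <module>
ValueError: zero-size array to reduction operation minimum which has no identity
```

View pics/cmp.png

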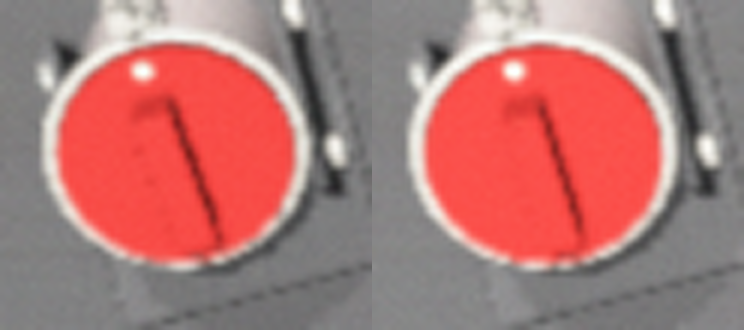

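View pics/side5.png

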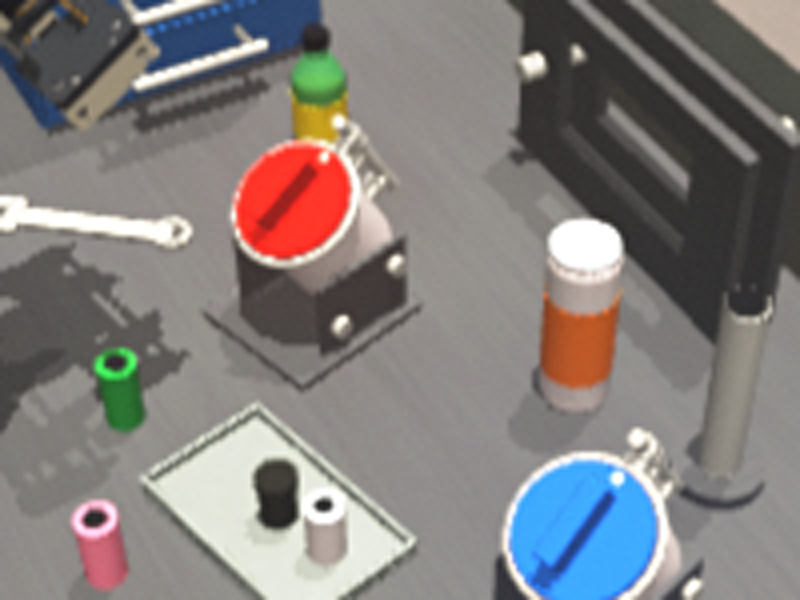

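The lid is closed, but it has shifted about 2 mm towards +y. Once the lid hit its stop, my extra torque dragged the captive arm slightly out (about 0.03 rad). I'll regrip and set the arm back to 0.

```bash
cat > m6.py <<'E'
from h import *
import sys
# lid ring outline: fit shift of lid between pics by phase on the red mask (top & side)
def redmask(n,k):
    im=np.load(f"i_{n}{k}.npy");hsv=cv2.cvtColor(im,cv2.COLOR_RGB2HSV)
    b=(slice(140,195),slice(220,275)) if n=="side" else (slice(165,240),slice(155,225))
    m=np.zeros(im.shape[:2],bool);r=((hsv[...,0]<8)|(hsv[...,0]>172))&(hsv[...,1]>120);m[b]=r[b];return m
for n in("side","top"):
    for k in sys.argv[1:]:
        m=redmask(n,k).astype(np.uint8);c=max(cv2.findContours(m,0,cv2.CHAIN_APPROX_NONE)[0],key=cv2.contourArea)
        e=cv2.fitEllipse(c);print(n,k,np.round(e[0],2),np.round(e[1],1))
    a=proj(n,np.array([mp(0,0,8),mp(0,1,8),mp(1,0,8)]));print(" model centre",a[0].round(2),"px per mm y",(a[1]-a[0]).round(3),"x",(a[2]-a[0]).round(3))
E
python3 m6.py 0 5
python3 - <<'E'
from h import *
p,r,s=tcp()
plan(p,r,[(mp(-0.8,1.5,80),ori(np.radians(-2)),50,6),(mp(-0.8,1.5,80),ori(np.radians(-2)),50,2)],wmax=8,vmax=25,dec=(1,1))
E
```

```text
side 0 [242.97 160.21] [25.4 29.5]
side 5 [242.54 159.95] [25.4 29.5]
 model centre [242.61 159.5 ] px per mm y [-0.225 -0.152] x [ 0.204 -0.263]
top 0 [188.9  204.95] [35.  38.5]
top 5 [188.01 205.08] [34.9 38.5]
 model centre [189.39 205.69] px per mm y [-0.405  0.113] x [-0.132 -0.364]
[[10.5, 5.6, 16.5, -0.6, -0.1, 0.3, 50], [20.9, 11.3, 32.9, -1.1, -0.2, 0.7, 50], [31.4, 16.9, 49.4, -1.7, -0.3, 1, 50], [41.9, 22.5, 65.8, -2.3, -0.4, 1.4, 50], [52.3, 28.2, 82.3, -2.8, -0.5, 1.7, 50], [62.8, 33.8, 98.8, -3.4, -0.7, 2.1, 50], [62.8, 33.8, 98.8, -3.4, -0.7, 2.1, 50], [62.8, 33.8, 98.8, -3.4, -0.7, 2.1, 50]]
```

Emit:
send_rows([
  [[10, 6, 16, 0, 0, 0, 50], [21, 11, 33, -1, 0, 0, 50], [31, 17, 49, -2, 0, 1, 50], [42, 22, 66, -2, 0, 1, 50], [52, 28, 82, -3, -0.5, 2, 50], [63, 34, 99, -3.4, -0.7, 2, 50], [63, 34, 99, -3.4, -0.7, 2, 50], [63, 34, 99, -3.4, -0.7, 2, 50]],
])

```text
clock: 30.8
position: [0.5408, 0.1629, 0.187]
ee_rot: [1.293, 0.975, -0.631]
force: [-0.4, -0.0, 0.4]
width: 0.5
```

```bash
cat > go.py <<'E'
from h import *
import sys
x,y,z,a,o,n=map(float,sys.argv[1:7])
where();print("torque N",arm.observe()['ft_torque']@N)
p,r,s=tcp()
plan(p,r,[(mp(x,y,z),ori(np.radians(a)),int(o),int(n))],wmax=8,vmax=25,dec=(1,1))
E
python3 go.py -0.8 1.8 13 -2 50 6
```

```text
t 30.8 mouth-frame TCP mm [-1.9 -5.9 78.8] ang -2.3 tilt err 0.53 F [-0.4 -0.   0.4] w 0.5 j [-1.13  0.17  0.79  2.28 -0.31  0.23 -1.43]
torque N -0.03474497253535952
[[11, 0.2, -1.4, 0, 0.1, 0, 50], [21.9, 0.3, -2.7, -0.1, 0.2, 0.1, 50], [32.9, 0.5, -4.1, -0.1, 0.2, 0.1, 50], [43.8, 0.7, -5.5, -0.2, 0.3, 0.2, 50], [54.8, 0.9, -6.9, -0.2, 0.4, 0.2, 50], [65.8, 1, -8.2, -0.3, 0.5, 0.2, 50], [65.8, 1, -8.2, -0.3, 0.5, 0.2, 50], [65.8, 1, -8.2, -0.3, 0.5, 0.2, 50]]
```

Emit:
send_rows([
  [[5, 0, -2, 0, 0, 0, 50], [10, 0.5, -4, 0, 0.2, 0, 50], [20, 1, -6, 0, 0.5, 0, 50], [30, 1, -8, 0, 0.5, 0, 50], [30, 1, -8, 0, 0.5, 0, 50], [30, 1, -8, 0, 0.5, 0, 50], [30, 1, -8, 0, 0.5, 0, 50], [30, 1, -8, 0, 0.5, 0, 50]],
])

```text
clock: 31.6
position: [0.553, 0.1782, 0.1624]
ee_rot: [1.295, 0.986, -0.62]
force: [-0.1, -0.7, -0.2]
width: 0.5
```

```bash
python3 go.py -0.8 2.2 13 -2 50 5
```

```text
t 31.6 mouth-frame TCP mm [-0.4  5.5 49.5] ang -2.0 tilt err 0.3 F [-0.1 -0.7 -0.2] w 0.5 j [-0.95  0.24  0.59  2.27 -0.45  0.17 -1.31]
torque N 0.002715827620199349
[[7.3, 0, 0.7, 0, 0, 0, 50], [14.6, -0.1, 1.4, 0, -0.1, 0.1, 50], [21.9, -0.1, 2.1, 0, -0.1, 0.1, 50], [29.2, -0.1, 2.8, 0, -0.2, 0.1, 50], [36.5, -0.2, 3.5, 0, -0.2, 0.2, 50], [36.5, -0.2, 3.5, 0, -0.2, 0.2, 50], [36.5, -0.2, 3.5, 0, -0.2, 0.2, 50], [36.5, -0.2, 3.5, 0, -0.2, 0.2, 50]]
```

Emit:
send_rows([
  [[5, 0, 0.7, 0, 0, 0, 50], [10, 0, 1.4, 0, 0, 0, 50], [20, 0, 2.1, 0, 0, 0, 50], [28, 0, 2.8, 0, 0, 0, 50], [36, 0, 3.3, 0, 0, 0, 50], [36, 0, 3.3, 0, 0, 0, 50], [36, 0, 3.3, 0, 0, 0, 50], [36, 0, 3.3, 0, 0, 0, 50]],
])

```text
clock: 32.4
position: [0.5711, 0.18, 0.131]
ee_rot: [1.295, 0.986, -0.621]
force: [-0.2, -0.4, 0.9]
width: 0.5
```

```bash
python3 go.py -0.8 2.2 13 -2 50 5
```

```text
t 32.4 mouth-frame TCP mm [-0.7  2.3 13.4] ang -2.0 tilt err 0.3 F [-0.2 -0.4  0.9] w 0.5 j [-0.85  0.33  0.51  2.26 -0.94  0.12 -0.82]
torque N 0.031264796715472755
[[0.1, 0, 0, 0, 0, 0, 50], [0.2, 0, 0, 0, -0.1, 0.1, 50], [0.2, -0.1, 0, 0, -0.1, 0.1, 50], [0.3, -0.1, 0.1, 0, -0.2, 0.2, 50], [0.4, -0.1, 0.1, 0, -0.2, 0.2, 50], [0.4, -0.1, 0.1, 0, -0.2, 0.2, 50], [0.4, -0.1, 0.1, 0, -0.2, 0.2, 50], [0.4, -0.1, 0.1, 0, -0.2, 0.2, 50]]
```

Now close, and read the force and the moment.

Emit:
send_rows([
  [[0, 0, 0, 0, 0, 0, 0], [0, 0, 0, 0, 0, 0, 0], [0, 0, 0, 0, 0, 0, 0], [0, 0, 0, 0, 0, 0, 0], [0, 0, 0, 0, 0, 0, 0], [0, 0, 0, 0, 0, 0, 0], [0, 0, 0, 0, 0, 0, 0], [0, 0, 0, 0, 0, 0, 0]],
], grip_force=30)

```text
clock: 33.2
position: [0.5711, 0.1799, 0.1307]
ee_rot: [1.295, 0.986, -0.621]
force: [-0.7, 0.7, 0.8]
width: 0.169
```

```bash
python3 go.py -0.8 -0.5 13 0 0 4; python3 -c "
from h import *
print('F mouth',B.T@arm.observe()['force'])"
```

```text
t 33.2 mouth-frame TCP mm [-0.9  2.2 13.2] ang -2.0 tilt err 0.31 F [-0.7  0.7  0.8] w 0.169 j [-0.85  0.33  0.51  2.26 -0.94  0.12 -0.82]
torque N 0.1493476764286823
[[0, 0, 0.7, -0.5, -0.1, 0.1, 0], [0.1, 0.1, 1.4, -1, -0.1, 0.1, 0], [0.1, 0.1, 2, -1.5, -0.2, 0.2, 0], [0.2, 0.1, 2.7, -2, -0.2, 0.2, 0], [0.2, 0.1, 2.7, -2, -0.2, 0.2, 0], [0.2, 0.1, 2.7, -2, -0.2, 0.2, 0], [0.2, 0.1, 2.7, -2, -0.2, 0.2, 0], [0.2, 0.1, 2.7, -2, -0.2, 0.2, 0]]
F mouth [0.01896459 0.9012655  0.95300379]
```

Emit:
send_rows([
  [[0, 0, 0.7, -0.5, 0, 0, 0], [0, 0, 1.4, -1, 0, 0, 0], [0, 0, 2, -1.5, 0, 0, 0], [0, 0, 2.6, -1.8, 0, 0, 0], [0, 0, 2.6, -1.8, 0, 0, 0], [0, 0, 2.6, -1.8, 0, 0, 0], [0, 0, 2.6, -1.8, 0, 0, 0], [0, 0, 2.6, -1.8, 0, 0, 0]],
])

```text
clock: 34.0
position: [0.5716, 0.178, 0.1307]
ee_rot: [1.267, 0.993, -0.603]
force: [-1.2, 5.1, 1.5]
width: 0.175
```

```bash
python3 go.py -0.8 0.0 13 0 0 4; python3 -c "
from h import *
print('F mouth',B.T@arm.observe()['force'])"
```

```text
t 34.0 mouth-frame TCP mm [-0.9  0.2 13.2] ang -0.2 tilt err 0.35 F [-1.2  5.1  1.5] w 0.175 j [-0.83  0.33  0.5   2.26 -0.94  0.12 -0.78]
torque N 0.06789433717446094
[[0, 0, 0, -0.1, -0.1, 0.1, 0], [0.1, 0, 0.1, -0.1, -0.1, 0.1, 0], [0.1, 0.1, 0.1, -0.2, -0.2, 0.2, 0], [0.2, 0.1, 0.2, -0.2, -0.3, 0.2, 0], [0.2, 0.1, 0.2, -0.2, -0.3, 0.2, 0], [0.2, 0.1, 0.2, -0.2, -0.3, 0.2, 0], [0.2, 0.1, 0.2, -0.2, -0.3, 0.2, 0], [0.2, 0.1, 0.2, -0.2, -0.3, 0.2, 0]]
F mouth [1.01578629 5.19873743 1.17369278]
```

Emit:
send_rows([
  [[0, 0, -0.4, 0, 0, 0, 0], [0, 0, -0.4, 0, 0, 0, 50], [0, 0, -0.4, 0, 0, 0, 50], [0, 0, -0.4, 0, 0, 0, 50], [0, 0, -0.4, 0, 0, 0, 50], [-5, 0, -0.4, 0, 0, 0, 50], [-20, 0, -0.4, 0, 0, 0, 50], [-40, 0, -0.4, 0, 0, 0, 50]],
])

```text
clock: 34.8
position: [0.5524, 0.171, 0.1652]
ee_rot: [1.267, 0.991, -0.606]
force: [0.1, 0.9, -0.1]
width: 0.501
```

Emit:
send_rows([
  [[-15, 0, 0, 0, 0, 0, 50], [-30, 0, 0, 0, 0, 0, 50], [-45, 0, -20, 0, 0, 0, 50], [-60, 0, -40, 0, 0, 0, 50], [-70, 0, -60, 0, 0, 0, 50], [-80, 0, -80, 0, 0, 0, 50], [-90, 0, -100, 0, 0, 0, 50], [-90, 0, -120, 0, 0, 0, 50]],
])

```text
clock: 35.6
position: [0.4792, 0.2614, 0.2386]
ee_rot: [1.264, 1.002, -0.612]
force: [-0.6, 1.0, -0.3]
width: 0.497
```

Emit:
send_rows([
  [[0, 0, 0, 0, 0, 0, 50], [0, 0, 0, 0, 0, 0, 50], [0, 0, 0, 0, 0, 0, 50], [0, 0, 0, 0, 0, 0, 50], [0, 0, 0, 0, 0, 0, 50], [0, 0, 0, 0, 0, 0, 50], [0, 0, 0, 0, 0, 0, 50], [0, 0, 0, 0, 0, 0, 50]],
])

```text
clock: 36.4
position: [0.4792, 0.263, 0.2388]
ee_rot: [1.261, 1.002, -0.609]
force: [0.1, -0.2, -0.8]
width: 0.501
```

```bash
python3 - <<'E'
from h import *
where()
for n in ('side','top'):
    im,d=optics.get_image(n)
    np.save(f"i_{n}6.npy",im);np.save(f"d_{n}6.npy",d)
    cv2.imwrite(f'pics/{n}6f.png',im[:,:,::-1])
E
python3 m6.py 0 5 6;sed 's/0.npy/6.npy/g' m.py > m5.py; python3 m5.py 2>&1| grep -v bush
```

```text
t 36.4 mouth-frame TCP mm [ -3.4 107.4 139.5] ang -0.1 tilt err 0.94 F [ 0.1 -0.2 -0.8] w 0.501 j [-1.96  0.02  1.3   2.24  0.38  0.44 -2.26]
side 0 [242.97 160.21] [25.4 29.5]
side 5 [242.54 159.95] [25.4 29.5]
side 6 [243.   160.26] [25.4 29.5]
 model centre [242.61 159.5 ] px per mm y [-0.225 -0.152] x [ 0.204 -0.263]
top 0 [188.9  204.95] [35.  38.5]
top 5 [188.01 205.08] [34.9 38.5]
top 6 [188.94 204.9 ] [35.  38.5]
 model centre [189.39 205.69] px per mm y [-0.405  0.113] x [-0.132 -0.364]
side 599 [0.53580406 0.13425828 0.09822668] [0.6159916  0.22304524 0.16557161]
normal [-0.47656733 -0.13071084  0.86936658] lean 29.614884555928537 yaw 15.337663236782639 cnt 350 centre [0.575192   0.16891246 0.12508665]
circ [0.5762539  0.17904101 0.12719161] 0.047070588916540146 mouth est [0.58006644 0.1800867  0.12023668]
bar 156 [0.56600628 0.1728311  0.1457567 ]
heights [0.02389542 0.02770606 0.02981699]
bardir in ex,ey [-0.97030387 -0.24188922] [-0.83565131 -0.23981394 -0.49414184]
Traceback (most recent call last):
  File "m5.py", line 34, in <module>
ValueError: zero-size array to reduction operation minimum which has no identity
```

View pics/top6f.png

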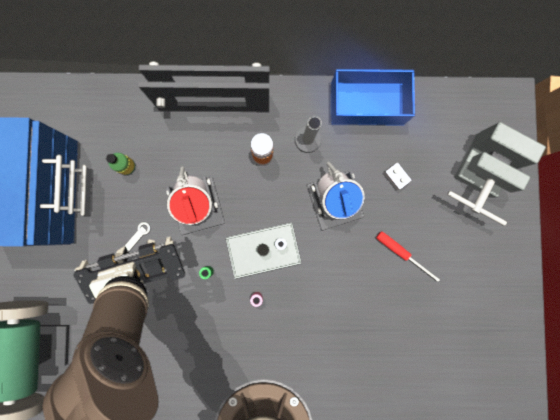

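View pics/side6f.png

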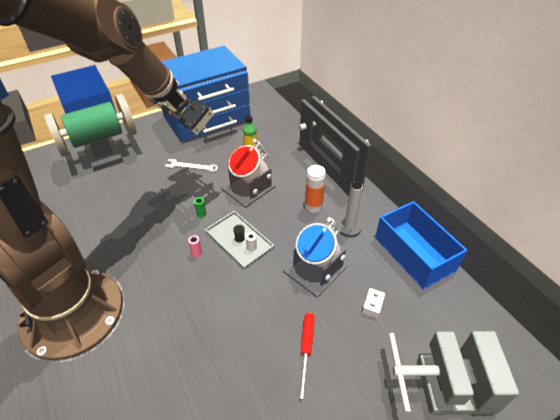

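```bash
python3 -c "
from h import *
print(arm.sign_off())"
```

```text
the job is handed in; nothing more can be done
None
```

The brass bush is inside the red-lidded canister and the lid is back over the mouth and screwed home. I handed the job in at about 36.5 s, within the 64 s limit.

- **What I did:** I unscrewed the red lid about 74°, swung it out about 1.86 rad and lowered the bush into the canister. A picture showed it standing inside with its top below the rim. I then swung the lid back and turned it until it met its stop.
- **A slip I corrected:** when I pressed against that stop, the lid and its arm were dragged about 2 mm (0.03 rad) outward. I regripped the bar and put the arm back.
- **Last checks:** the lid's centre was within about 0.05 pixel of its starting position in both pictures. The bar measured 0.0° to the rim's up-slope direction in the side view; the script stopped on an error before it gave a top-view reading. That the lid is fully home rests on the felt stop and this angle, not on a direct reading of the joint.
- **The rest of the bench:** by eye in both full pictures, the plug, spacer, blue canister and everything else were where they started. The gripper was clear of everything.

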